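# Stand the lantern cans and set their bowls

## Task

Get the lanterns ready for painting: stand all three fallen drilled cans upright, mouth up, well inside the edges of the rubber mat, and set every round-bottomed wooden bowl that is there upright in the mouth of a can, one bowl to a can, so that it sits level and centred. Any can may take any bowl; leave the tools and other things on the table where they are.

Things in the scene. Friction and masses are not known exactly. Their poses are not given: they have to be found in the camera images.
- can1_mid (a point): Open-topped drilled aluminium can, 58 mm outside diameter, 95 mm tall, 52 mm bore, 140 g, at the start lying on its side on the table with its mouth roughly towards the robot. The point is the middle of the can, on its axis, 47.5 mm from either end; its z axis runs from the closed flat bottom to the open mouth.
- can2_mid (a point): Open-topped drilled aluminium can, 58 mm outside diameter, 95 mm tall, 52 mm bore, 140 g, at the start lying on its side on the table with its mouth roughly towards the robot. The point is the middle of the can, on its axis, 47.5 mm from either end; its z axis runs from the closed flat bottom to the open mouth.
- can3_mid (a point): Open-topped drilled aluminium can, 58 mm outside diameter, 95 mm tall, 52 mm bore, 140 g, at the start lying on its side on the table with its mouth roughly towards the robot. The point is the middle of the can, on its axis, 47.5 mm from either end; its z axis runs from the closed flat bottom to the open mouth.
- bowl1_mid (a point): Turned wooden bowl, 46 mm tall, 110 g: half-ball underside, radius 32, with a 13 mm flat at the pole, then a straight collar 64 across, 14 high; solid, with a shallow dished top (grip it outside). Stands on its round bottom on the table and rights itself. The point is on its axis, 23 mm above the lowest point, 23 below the rim; z out of the mouth. Level in a can's mouth, the point is about 57 mm from the can's middle along the axis. None if absent.
- bowl2_mid (a point): Turned wooden bowl, 46 mm tall, 110 g: half-ball underside, radius 32, with a 13 mm flat at the pole, then a straight collar 64 across, 14 high; solid, with a shallow dished top (grip it outside). Stands on its round bottom on the table and rights itself. The point is on its axis, 23 mm above the lowest point, 23 below the rim; z out of the mouth. Level in a can's mouth, the point is about 57 mm from the can's middle along the axis. None if absent.
- bowl3_mid (a point): Turned wooden bowl, 46 mm tall, 110 g: half-ball underside, radius 32, with a 13 mm flat at the pole, then a straight collar 64 across, 14 high; solid, with a shallow dished top (grip it outside). Stands on its round bottom on the table and rights itself. The point is on its axis, 23 mm above the lowest point, 23 below the rim; z out of the mouth. Level in a can's mouth, the point is about 57 mm from the can's middle along the axis. None if absent.
- mat: Flat dark rubber mat fixed to the table, 150 mm along its x, 420 mm along its y, 4 mm thick. Origin at the centre of its underside, on the table; z up.
- drill: Bystander, leave alone: olive hand-held mini drill lying in its rubber cradle, about 190 x 60 x 53 mm. Origin at its underside.
- drink_can: Bystander, leave alone: full drinks can, closed, standing, 58 across, 145 tall mm. Origin at its underside.
- glue: Bystander, leave alone: white glue bottle, standing, 44 across, 120 tall mm. Origin at its underside.
- bit_case: Bystander, leave alone: flat black drill-bit case, 60 x 100 x 23 mm. Origin at its underside.
- screwdriver: Bystander, leave alone: screwdriver lying on the table.
- offcut: Bystander, leave alone: plywood offcut, 50 x 90 x 18 mm. Origin at its underside.
- glasses: Bystander, leave alone: safety glasses with blue frame, about 150 x 140 x 44 mm. Origin at its underside.
Mind the look-alikes: they are no part of the job. What is shaped like the part that bears can3_mid but yellow is not meant. Leave any turquoise look-alike of the part that bears bowl2_mid alone.

How it is judged:
By the outcome, as a careful person would: the job done as asked, in the order asked, and still so for the second after the job is handed in, with the robot touching nothing.
Of bowl1, bowl2, bowl3 only 2 to 3 are there at a start; the rules pass over those that are not, and their reading is None.
At some moment in a run one of can1, can2, can3 may be knocked a few centimetres aside while the robot is not near it.
It also fails if it takes over 210 s, if anything falls off the work surface, if the arm or the gripper's body presses on something with over 40 N, if the wrist force passes 120 N, or if a joint passes its speed limit or range.

## Robot

A 6-joint arm with a two-finger parallel gripper is mounted at the origin on the work surface. World frame = base frame: x ahead of the robot, y to its left, z up, the work surface at z = 0. Lengths are in m, angles in degrees, forces in N, time in s.
With the tool pointing down it reaches from about 0.3 to 0.75 m from the base axis. Payload 8.5 kg.
Tool frame: the origin (TCP) lies on the centre line of the jaws, within the pads' length; the fingertips stand 17 mm ahead of it and the grasp point (between the pads) lies 2 mm behind it (env.tip_extent is the distance from the TCP to the fingertips, in m); z points along the fingers, y is the direction in which the jaws open and shut (so a half turn about z gives the same grasp; the last joint's range is limited). The gripper opens to 85 mm and grips with 20 to 120 N. Pads are 22 mm wide; open, the fingers measure 114 mm over their backs; the gripper's body (76 mm by 85 mm) begins 54 mm behind the grasp point. The pads swing forward as they close: fully open they stand 13 mm farther back than shut.
Start: joints at [-79.028, 21.807, 74.336, -0, 83.858, -12.336], TCP at [0.218, -0.505, 0.248] pointing down, gripper open.
Joint ranges: [-178.18, 178.18], [-50.72, 133.34], [12.68, 142.11], [-81.47, 261.47], [9.98, 163.14], [-165.26, 165.26]. Speed limits (degrees/s): [136.94, 136.94, 180, 180, 180, 180].

## Interface

Orientations are given as a 3x3 rotation matrix whose columns are the frame's x, y, z axes.
In Python, from rig import telemetry, get_image, camera_params, close_job, env gives the robot as it stands.
- The arm moves only by the tool apply_moves, never from a script. Its argument "motion" is a list of rows, each an object of numbers: "tx", "ty", "tz": the shift along the tool's x, y, z in cm; "turn": the turn about the tool's z in degrees; "jaw": the gripper's target within -1 to 1 (fully open at 1, half-way at 0, shut at -1). In form: [{"tx": .., "ty": .., "tz": .., "turn": .., "jaw": ..}, ...]. A call has 1 to 5 rows; each row is the pose to reach, as a shift and turn from the pose measured when the call began, along the tool's axes at that moment; what a row does not reach only later rows make up. A row lasts 1/12 s, in which the tool goes at most 41.7 mm and 7.16 degrees, less where a joint would pass 70% of its speed; a pose out of reach is approached as far as the arm can. A call with a gripper value outside its range is refused whole. The fingers move at their own pace and stop on an object; "squeeze" is the grip in N (left out, the last holds). Time passes only in rows, so rows that repeat a pose let the fingers close. It gives the time, the measured TCP pose, the force and the opening at its end, in the units of the state.
- telemetry.observe(): the state, without advancing time (a new reading comes with each control period).
- get_image(name): name is "scene" or "top" or "wrist"; returns (picture, depth): 480x640x3 uint8, red, green, blue; 480x640 float32, m along the optical axis (not along the pixel's ray), 0 where there is no reading.
- camera_params(name): a dict with "fx", "fy", "cx", "cy" (pixels), "rvec" (rotation vector, rad) and "tvec" (3), from world to camera coordinates, as OpenCV has them. Camera axes: x right, y down, z forward; pixel columns grow to the right and rows downward; lengths in m; the calibration is good to about 2 mm. A picture is of the moment at which its call begins: read the wrist's pose just before it. camera_params takes no time and is no camera call; for the wrist camera it gives the pose at the moment of the call.
- close_job(): hands the job in, once; it reports no verdict.
The state is a dict: "time_s": time; "q": joint angles; "qvel": joint speeds; "joint_efforts": joint torques, N m; "position": TCP position; "tool_rot": TCP orientation; "ft_force": force on the tool from outside, world axes, zero at the start; "wrist_torque": the same for the moment, N m; "grip_width": finger opening in m.
Only numpy, scipy, OpenCV 4.12 (cv2) and the standard library are available. Lean on these libraries where they do the work, as an engineer would, in place of code of your own. Each camera call takes 0.05 s, during which the arm holds its last target. There are 200 camera calls.

## Working session

There is one attempt and no reset: what is moved stays moved. The work goes in short steps, Python scripts to look and compute and a tool call to move; the robot and the scene stay as the last step left them, time stands still between calls to the robot, and variables do not carry over. Pictures are saved under pics/ and viewed, about 12 in all and at most 16, crops included, and the job is handed in when it is done.

Besides the shell and the picture viewer there is one more tool, called by a JSON object that holds its "fn" and its "kwargs". apply_moves: Moves the arm, as the interface text tells. Its arguments: {"type":"object","properties":{"motion":{"type":"array"},"squeeze":{"type":"number"}},"required":["motion"]}

```bash
mkdir -p pics; ls; cat > h.py <<'E'
import numpy as np, cv2
from rig import telemetry, get_image, camera_params, close_job, env
def cam(n):
    p=camera_params(n); R=cv2.Rodrigues(np.array(p["rvec"],float))[0]; return p,R,np.array(p["tvec"],float).ravel()
def cloud(n):
    p,R,t=cam(n); im,d=get_image(n); v,u=np.mgrid[0:480,0:640]
    c=np.stack([(u-p["cx"])/p["fx"]*d,(v-p["cy"])/p["fy"]*d,d],-1); w=(c-t)@R
    w[d<=0]=np.nan; return im,w
def save(f,im): cv2.imwrite("pics/"+f,im[...,::-1])
E
python3 - <<'E'
from h import *
s=telemetry.observe(); print({k:np.round(v,3).tolist() for k,v in s.items()})
for n in("top","scene"):
    im,w=cloud(n); save(n+"0.png",im); np.savez(n+"0.npz",im=im,w=w)
    p,R,t=cam(n); print(n,p["fx"],p["cx"],p["cy"],-R.T@t,R[2])
E
```

```text
pics
{'time_s': 0.0, 'q': [-79.027, 21.841, 74.388, -0.001, 83.858, -12.336], 'qvel': [-0.013, 0.027, -0.073, -0.012, -0.028, -0.047], 'joint_efforts': [-0.002, -44.846, -23.128, -0.0, 0.005, -0.0], 'position': [0.218, -0.505, 0.248], 'tool_rot': [[0.918, 0.396, -0.0], [0.396, -0.918, 0.001], [0.0, -0.001, -1.0]], 'ft_force': [0.23, 0.041, 0.741], 'wrist_torque': [-0.016, -0.05, 0.043], 'grip_width': 0.085}
top 501.53329864908443 307.84348986491784 232.90627405921418 [ 3.46719947e-01 -8.27885801e-04  1.25486648e+00] [ 0.17370646 -0.01189288 -0.98472566]
scene 470.8119528511625 322.8266754546933 247.7595033562909 [ 0.99613867 -0.74034874  1.19686467] [-0.28834645  0.51095164 -0.80980538]
```

View pics/top0.png

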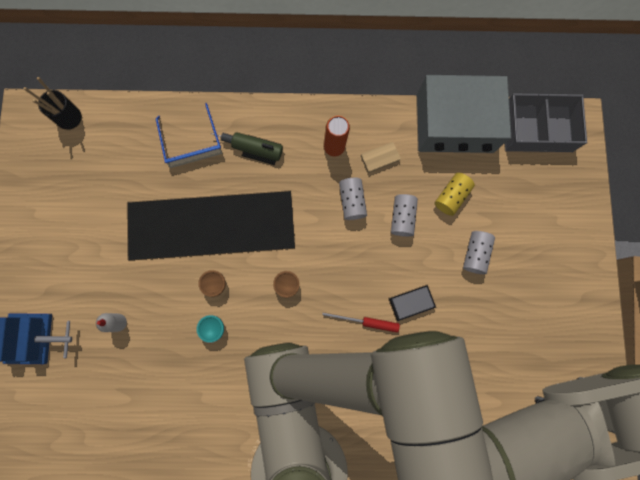

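View pics/scene0.png

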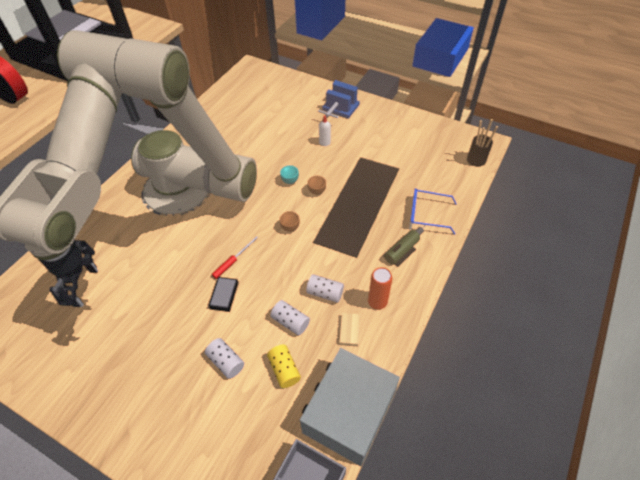

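The top view shows three silver cans at about (353,198), (404,215) and (479,252), two brown bowls at (213,284) and (287,285), a turquoise decoy at (211,329), a yellow decoy at (455,194), and the mat in the left centre. The scene view agrees and shows no third bowl. Next I'll measure positions.

```bash
cat >> h.py <<'E'
def comps(im,w,xr=(0.1,0.9),yr=(-.6,.6)):
    z=w[...,2]; m=(z>.012)&(z<.2)&(w[...,0]>xr[0])&(w[...,0]<xr[1])&(w[...,1]>yr[0])&(w[...,1]<yr[1])
    m=cv2.morphologyEx(m.astype(np.uint8),cv2.MORPH_OPEN,np.ones((3,3),np.uint8))
    k,l,st,ce=cv2.connectedComponentsWithStats(m)
    for i in range(1,k):
        if 80<st[i,4]<4000:
            P=w[l==i]; r=cv2.minAreaRect((P[:,:2]*1000).astype(np.float32))
            print(np.round(ce[i]),st[i,4],"c",np.round(r[0]).tolist(),"sz",np.round(r[1]).tolist(),"ang",round(r[2]),"zmax",round(np.nanpercentile(P[:,2],98)*1000),"rgb",im[l==i].mean(0).round().tolist())
E
python3 - <<'E'
from h import *
for n in("top","scene"):
    d=np.load(n+"0.npz"); im,w=d["im"],d["w"]; print(n); comps(im,w)
    m=(im.max(-1)<40)&(abs(w[...,2])<.02)&(w[...,0]<.8)&(w[...,0]>.2)
    k,l,st,ce=cv2.connectedComponentsWithStats(m.astype(np.uint8)); i=1+st[1:,4].argmax()
    print("mat",cv2.minAreaRect((w[l==i][:,:2]*1000).astype(np.float32)),np.nanmedian(w[l==i][:,2]))
E
```

```text
top
[ 69. 111.] 331 c [867.0, 590.0] sz [17.0, 55.0] ang 82 zmax 90 rgb [23.0, 22.0, 21.0]
[336. 135.] 819 c [796.0, -80.0] sz [54.0, 54.0] ang 40 zmax 146 rgb [121.0, 89.0, 78.0]
[253. 145.] 970 c [794.0, 135.0] sz [163.0, 44.0] ang 74 zmax 52 rgb [59.0, 63.0, 48.0]
[193. 155.] 429 c [761.0, 279.0] sz [16.0, 144.0] ang 19 zmax 47 rgb [82.0, 92.0, 119.0]
[380. 156.] 643 c [770.0, -201.0] sz [52.0, 91.0] ang 23 zmax 22 rgb [170.0, 144.0, 106.0]
[456. 191.] 859 c [670.0, -384.0] sz [58.0, 99.0] ang 54 zmax 60 rgb [161.0, 138.0, 56.0]
[352. 197.] 870 c [654.0, -126.0] sz [97.0, 58.0] ang 8 zmax 60 rgb [130.0, 126.0, 128.0]
[404. 213.] 887 c [612.0, -254.0] sz [59.0, 96.0] ang 83 zmax 60 rgb [132.0, 128.0, 129.0]
[479. 251.] 944 c [522.0, -438.0] sz [59.0, 97.0] ang 74 zmax 61 rgb [133.0, 128.0, 130.0]
[211. 283.] 570 c [436.0, 216.0] sz [61.0, 64.0] ang 1 zmax 48 rgb [108.0, 77.0, 52.0]
[286. 283.] 546 c [436.0, 37.0] sz [60.0, 60.0] ang 1 zmax 49 rgb [108.0, 77.0, 52.0]
[412. 302.] 1019 c [396.0, -273.0] sz [60.0, 102.0] ang 20 zmax 27 rgb [93.0, 91.0, 92.0]
[109. 322.] 465 c [340.0, 4
[... 1241 characters left out ...]
47 rgb [178.0, 115.0, 94.0]
[324. 288.] 701 c [653.0, -130.0] sz [97.0, 56.0] ang 9 zmax 60 rgb [190.0, 175.0, 176.0]
[289. 317.] 777 c [612.0, -256.0] sz [58.0, 98.0] ang 82 zmax 61 rgb [186.0, 172.0, 176.0]
[349. 328.] 552 c [770.0, -201.0] sz [50.0, 94.0] ang 23 zmax 23 rgb [237.0, 205.0, 151.0]
[224. 357.] 892 c [522.0, -440.0] sz [56.0, 99.0] ang 75 zmax 61 rgb [184.0, 173.0, 178.0]
[283. 365.] 898 c [670.0, -384.0] sz [58.0, 98.0] ang 54 zmax 61 rgb [218.0, 188.0, 71.0]
[306. 454.] 494 c [835.0, -544.0] sz [120.0, 55.0] ang 32 zmax 73 rgb [105.0, 98.0, 100.0]
mat ((416.7939758300781, -319.05401611328125), (53.94408416748047, 11.037866592407227), 27.706390380859375) 0.014874898586877773
```

{"fn": "apply_moves", "kwargs": {"motion": [{"tx": 13, "ty": 1.3}, {"tx": 13, "ty": 1.3}, {"tx": 13, "ty": 1.3}, {"tx": 13, "ty": 1.3}, {"tx": 13, "ty": 1.3}], "squeeze": 20}}

```text
invalid input
```

{"fn": "apply_moves", "kwargs": {"motion": [{"tx": 13, "ty": 1.3, "turn": 7}, {"tx": 13, "ty": 1.3, "turn": 14}, {"tx": 13, "ty": 1.3, "turn": 20}, {"tx": 13, "ty": 1.3, "turn": 20}, {"tx": 13, "ty": 1.3, "turn": 20}]}}

```text
invalid input
```

{"fn": "apply_moves", "kwargs": {"motion": [{"turn": 7}, {"turn": 14}, {"turn": 18.8}, {"turn": 18.8}]}}

```text
invalid input
```

```bash
cat >> h.py <<'E'
def go(x,y,z,yaw):
    "cm shift/turn in tool axes to reach x,y,z (mm), tool-x yaw mod 180"
    s=telemetry.observe(); R=np.array(s["tool_rot"]); p=np.array(s["position"])*1000
    d=R.T@(np.array([x,y,z])-p)/10; cur=np.degrees(np.arctan2(R[1,0],R[0,0])); t=(cur-yaw+90)%180-90
    print("t",round(s["time_s"],2),"pos",p.round(1),"yaw",round(cur,1),"tilt",(R[2]).round(3),"F",np.round(s["ft_force"],1),"w",round(s["grip_width"]*1000,1),"q",np.round(s["q"]).tolist(),"| MOVE tx,ty,tz",d.round(2),"turn",round(t,1))
E
python3 - <<'E'
from h import *
im,w=cloud("wrist"); save("w1.png",im); comps(im,w)
go(470,-424.6,29,-15.5)
E
```

```text
t 0.15 pos [ 217.6 -504.9  247.9] yaw 23.3 tilt [ 0.    -0.001 -1.   ] F [ 0.9 -0.1  0.2] w 85.2 q [-79.0, 22.0, 74.0, -0.0, 84.0, -12.0] | MOVE tx,ty,tz [26.36  2.63 21.89] turn 38.8
```

View pics/w1.png

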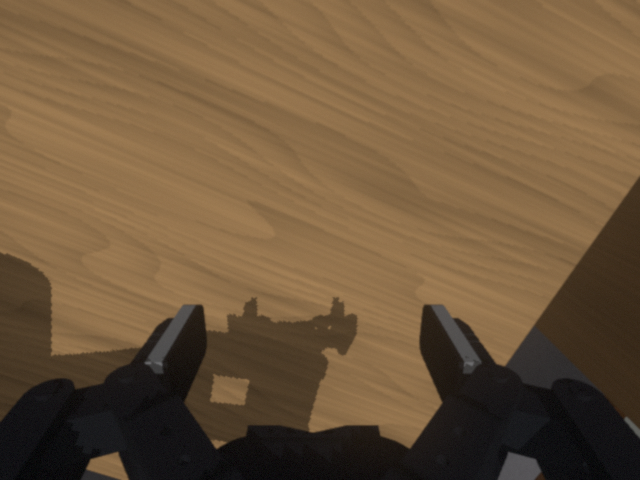

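The wrist view shows bare table beyond the fingers, so the arm has not moved. Every row has to carry all five fields.

{"fn": "apply_moves", "kwargs": {"motion": [{"tx": 13, "ty": 1.3, "tz": 0, "turn": 0, "jaw": 1}, {"tx": 13, "ty": 1.3, "tz": 0, "turn": 0, "jaw": 1}, {"tx": 13, "ty": 1.3, "tz": 0, "turn": 0, "jaw": 1}, {"tx": 13, "ty": 1.3, "tz": 0, "turn": 0, "jaw": 1}], "squeeze": 20}}

```text
time_s: 0.48
position: [0.3468, -0.463, 0.2475]
tool_rot: [[0.917, 0.4, 0.001], [0.4, -0.917, 0.002], [0.002, -0.002, -1.0]]
ft_force: [0.2, -0.1, -1.0]
grip_width: 0.085
```

{"fn": "apply_moves", "kwargs": {"motion": [{"tx": 13, "ty": 1.3, "tz": 0, "turn": 7, "jaw": 1}, {"tx": 13, "ty": 1.3, "tz": 0, "turn": 14, "jaw": 1}, {"tx": 13, "ty": 1.3, "tz": 0, "turn": 20, "jaw": 1}, {"tx": 13, "ty": 1.3, "tz": 0, "turn": 27, "jaw": 1}, {"tx": 13, "ty": 1.3, "tz": 0, "turn": 34, "jaw": 1}]}}

```text
time_s: 0.9
position: [0.4741, -0.421, 0.2468]
tool_rot: [[0.983, -0.183, 0.001], [-0.183, -0.983, 0.003], [0.0, -0.004, -1.0]]
ft_force: [-0.3, -0.9, 0.5]
grip_width: 0.0852
```

```bash
python3 - <<'E'
from h import *
im,w=cloud("wrist"); save("w2.png",im); comps(im,w)
go(470,-424.6,29,-15.5)
E
```

```text
[212.  15.] 2309 c [646.0, -365.0] sz [58.0, 37.0] ang 54 zmax 59 rgb [126.0, 104.0, 23.0]
[ 98. 344.] 1389 c [355.0, -130.0] sz [160.0, 21.0] ang 81 zmax 25 rgb [124.0, 55.0, 50.0]
t 0.95 pos [ 472.6 -421.8  246.9] yaw -11.0 tilt [-0.    -0.003 -1.   ] F [-1.  -0.2  0.4] w 85.3 q [-52.0, 31.0, 60.0, 0.0, 90.0, 49.0] | MOVE tx,ty,tz [-0.2   0.39 21.79] turn 4.5
```

View pics/w2.png

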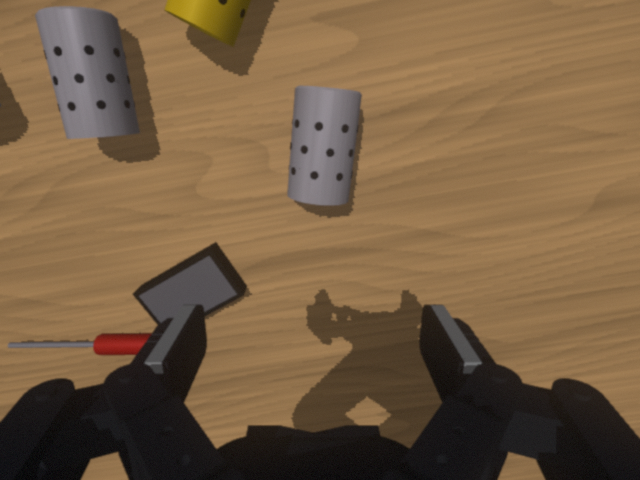

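The wrist view shows can C at (325,145), with can B at (88,72), the bit case and the screwdriver off to the side. I'll go down partway, checking the can's pose from this view first.

```bash
sed -i 's/<4000/<20000/' h.py; python3 - <<'E'
from h import *
im,w=cloud("wrist"); comps(im,w); go(470,-424.6,29,-15.5)
for u,v in((325,145),(325,190),(322,203),(322,215)): print(w[v,u].round(4))
E
```

```text
[208.  15.] 2235 c [645.0, -365.0] sz [57.0, 35.0] ang 54 zmax 59 rgb [125.0, 104.0, 23.0]
[85. 71.] 9986 c [612.0, -255.0] sz [54.0, 95.0] ang 83 zmax 59 rgb [107.0, 102.0, 105.0]
[321. 142.] 7452 c [521.0, -436.0] sz [58.0, 95.0] ang 74 zmax 59 rgb [119.0, 112.0, 115.0]
[190. 286.] 4555 c [396.0, -271.0] sz [60.0, 102.0] ang 20 zmax 24 rgb [74.0, 68.0, 67.0]
[105. 345.] 1254 c [352.0, -143.0] sz [133.0, 24.0] ang 81 zmax 25 rgb [126.0, 51.0, 45.0]
[ 20. 346.] 129 c [365.0, -64.0] sz [27.0, 7.0] ang 82 zmax 16 rgb [108.0, 100.0, 99.0]
t 1.0 pos [ 471.6 -422.4  247.1] yaw -10.4 tilt [-0.    -0.003 -1.   ] F [-0.3 -0.   0.4] w 85.5 q [-53.0, 30.0, 60.0, 0.0, 90.0, 48.0] | MOVE tx,ty,tz [-0.12  0.31 21.81] turn 5.1
[ 0.5218 -0.4399  0.0576]
[ 0.4846 -0.4331  0.0565]
[ 0.4602 -0.4271  0.0011]
[ 4.473e-01 -4.247e-01 -3.000e-04]
```

{"fn": "apply_moves", "kwargs": {"motion": [{"tx": -0.1, "ty": 0.3, "tz": 4, "turn": 5, "jaw": 1}, {"tx": -0.1, "ty": 0.3, "tz": 8, "turn": 5, "jaw": 1}, {"tx": -0.1, "ty": 0.3, "tz": 12, "turn": 5, "jaw": 1}, {"tx": -0.1, "ty": 0.3, "tz": 15, "turn": 5, "jaw": 1}, {"tx": -0.1, "ty": 0.3, "tz": 15, "turn": 5, "jaw": 1}]}}

```text
time_s: 1.42
position: [0.4675, -0.4229, 0.0909]
tool_rot: [[0.965, -0.263, -0.007], [-0.263, -0.965, 0.012], [-0.01, -0.01, -1.0]]
ft_force: [-0.3, 0.8, -0.3]
grip_width: 0.0854
```

```bash
python3 - <<'E'
from h import *
go(469.5,-423.6,29,-15.5)
E
```

```text
t 1.42 pos [ 467.5 -422.9   90.9] yaw -15.3 tilt [-0.01 -0.01 -1.  ] F [-0.3  0.8 -0.3] w 85.4 q [-53.0, 38.0, 73.0, 0.0, 70.0, 52.0] | MOVE tx,ty,tz [0.27 0.08 6.19] turn 0.2
```

{"fn": "apply_moves", "kwargs": {"motion": [{"tx": 0.25, "ty": 0.1, "tz": 3, "turn": 0, "jaw": 1}, {"tx": 0.25, "ty": 0.1, "tz": 5, "turn": 0, "jaw": 1}, {"tx": 0.25, "ty": 0.1, "tz": 6, "turn": 0, "jaw": 1}, {"tx": 0.25, "ty": 0.1, "tz": 6.2, "turn": 0, "jaw": 1}, {"tx": 0.25, "ty": 0.1, "tz": 6.2, "turn": 0, "jaw": 1}]}}

```text
time_s: 1.83
position: [0.4694, -0.4245, 0.0303]
tool_rot: [[0.965, -0.263, -0.006], [-0.263, -0.965, 0.011], [-0.009, -0.009, -1.0]]
ft_force: [0.7, -0.3, 0.3]
grip_width: 0.0856
```

```bash
python3 - <<'E'
from h import *
go(469.5,-423.6,29,-15.5)
im,w=cloud("wrist"); save("w3.png",im)
go(469.5,-423.6,29,-15.5)
E
```

```text
t 1.83 pos [ 469.4 -424.5   30.3] yaw -15.2 tilt [-0.009 -0.009 -1.   ] F [ 0.7 -0.3  0.3] w 85.6 q [-53.0, 43.0, 75.0, 0.0, 63.0, 52.0] | MOVE tx,ty,tz [-0.02 -0.09  0.13] turn 0.3
t 1.88 pos [ 469.7 -424.7   30.8] yaw -15.2 tilt [-0.008 -0.008 -1.   ] F [0.4 0.8 1.4] w 85.6 q [-53.0, 42.0, 75.0, 0.0, 63.0, 52.0] | MOVE tx,ty,tz [-0.04 -0.1   0.18] turn 0.3
```

View pics/w3.png

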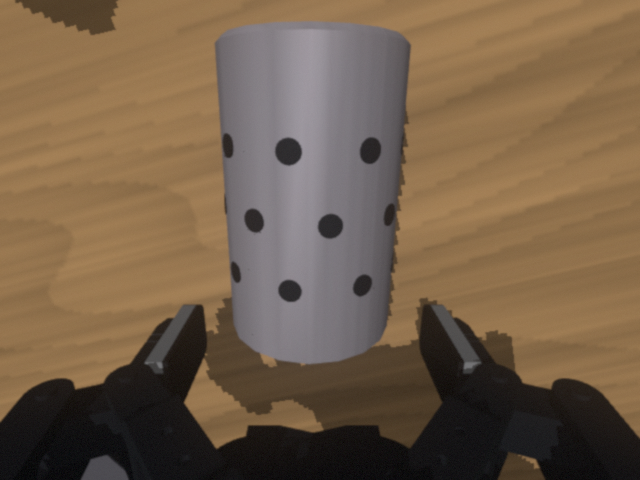

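The wrist view shows can C between the open fingers, its near end at about row 360 and the fingertips level with that end. I'm closing gently.

{"fn": "apply_moves", "kwargs": {"motion": [{"tx": 0, "ty": -0.1, "tz": 0.1, "turn": 0, "jaw": 0.2}, {"tx": 0, "ty": -0.1, "tz": 0.1, "turn": 0, "jaw": -0.2}, {"tx": 0, "ty": -0.1, "tz": 0.1, "turn": 0, "jaw": -1}, {"tx": 0, "ty": -0.1, "tz": 0.1, "turn": 0, "jaw": -1}, {"tx": 0, "ty": -0.1, "tz": 0.1, "turn": 0, "jaw": -1}], "squeeze": 20}}

```text
time_s: 2.3
position: [0.4703, -0.4242, 0.0315]
tool_rot: [[0.965, -0.262, -0.004], [-0.262, -0.965, 0.008], [-0.006, -0.007, -1.0]]
ft_force: [-0.9, 1.1, 5.8]
grip_width: 0.0574
```

{"fn": "apply_moves", "kwargs": {"motion": [{"tx": 0, "ty": 0, "tz": 0, "turn": 0, "jaw": -1}, {"tx": 0, "ty": 0, "tz": 0, "turn": 0, "jaw": -1}]}}

```text
time_s: 2.47
position: [0.4705, -0.4243, 0.0321]
tool_rot: [[0.965, -0.262, -0.003], [-0.262, -0.965, 0.007], [-0.005, -0.006, -1.0]]
ft_force: [0.3, 0.2, -1.0]
grip_width: 0.0569
```

Gripped at about 57 mm. Next I lift slowly and look at the result.

{"fn": "apply_moves", "kwargs": {"motion": [{"tx": 0, "ty": 0, "tz": -2, "turn": 0, "jaw": -1}, {"tx": 0, "ty": 0, "tz": -5, "turn": 0, "jaw": -1}, {"tx": 0, "ty": 0, "tz": -8, "turn": 0, "jaw": -1}, {"tx": 0, "ty": 0, "tz": -11, "turn": 0, "jaw": -1}, {"tx": 0, "ty": 0, "tz": -13, "turn": 0, "jaw": -1}]}}

```text
time_s: 2.88
position: [0.4711, -0.4255, 0.1651]
tool_rot: [[0.965, -0.262, -0.002], [-0.262, -0.965, 0.005], [-0.003, -0.004, -1.0]]
ft_force: [0.6, 0.3, -1.6]
grip_width: 0.0574
```

{"fn": "apply_moves", "kwargs": {"motion": [{"tx": 0, "ty": 0, "tz": 0, "turn": 0, "jaw": -1}, {"tx": 0, "ty": 0, "tz": 0, "turn": 0, "jaw": -1}]}}

```text
time_s: 3.05
position: [0.4713, -0.4256, 0.1657]
tool_rot: [[0.965, -0.262, -0.0], [-0.262, -0.965, 0.003], [-0.001, -0.003, -1.0]]
ft_force: [-0.1, -1.3, -2.4]
grip_width: 0.0577
```

```bash
python3 - <<'E'
from h import *
im,w=cloud("wrist"); save("w4.png",im)
for r in (20,80,140,200,260,300,320): print(r,w[r,322].round(3))
i2,w2=cloud("scene"); save("s4.png",i2[260:440,120:360].repeat(2,0).repeat(2,1)); 
go(470,-425,160,-15)
E
```

```text
20 [ 0.603 -0.466  0.002]
80 [ 0.555 -0.45   0.191]
140 [ 0.541 -0.446  0.191]
200 [ 0.525 -0.442  0.191]
260 [ 0.509 -0.438  0.192]
300 [ 0.496 -0.434  0.192]
320 [ 0.489 -0.433  0.192]
t 3.15 pos [ 470.7 -424.9  163.3] yaw -15.2 tilt [-0.005 -0.006 -1.   ] F [-0.6 -1.2 -2.3] w 57.4 q [-53.0, 34.0, 67.0, 0.0, 79.0, 52.0] | MOVE tx,ty,tz [-0.06  0.03  0.33] turn -0.2
```

View pics/s4.png

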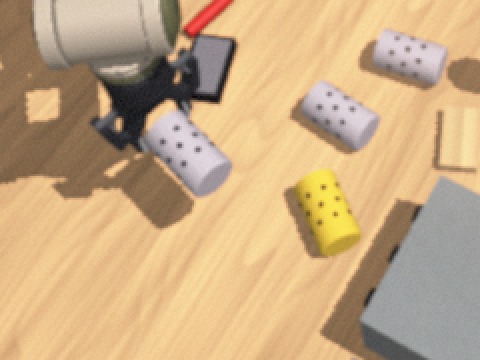

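The can is still horizontal in the grip at 20 N. Its closed end faces away from the robot, so the mouth is at the gripper. I'll carry it to the mat and tip it up there against its bottom edge.

{"fn": "apply_moves", "kwargs": {"motion": [{"tx": -0.3, "ty": -3.3, "tz": -1, "turn": -5.5, "jaw": -1}, {"tx": -0.6, "ty": -6.6, "tz": -2, "turn": -11, "jaw": -1}, {"tx": -0.9, "ty": -9.9, "tz": -2, "turn": -16.5, "jaw": -1}, {"tx": -1.2, "ty": -13.2, "tz": -2, "turn": -22, "jaw": -1}, {"tx": -1.5, "ty": -16.6, "tz": -2, "turn": -27.5, "jaw": -1}]}}

```text
time_s: 3.57
position: [0.4992, -0.2592, 0.1826]
tool_rot: [[0.976, 0.217, -0.006], [0.217, -0.976, 0.009], [-0.004, -0.011, -1.0]]
ft_force: [-0.4, 0.1, -1.6]
grip_width: 0.057
```

{"fn": "apply_moves", "kwargs": {"motion": [{"tx": 1.3, "ty": -3.1, "tz": 0, "turn": -5.5, "jaw": -1}, {"tx": 2.5, "ty": -6.2, "tz": 0, "turn": -11, "jaw": -1}, {"tx": 3.8, "ty": -9.3, "tz": 0, "turn": -16.5, "jaw": -1}, {"tx": 5, "ty": -12.3, "tz": 0, "turn": -22, "jaw": -1}, {"tx": 6.3, "ty": -15.4, "tz": 0, "turn": -27.5, "jaw": -1}]}}

```text
time_s: 3.98
position: [0.5266, -0.0934, 0.1822]
tool_rot: [[0.762, 0.647, -0.009], [0.647, -0.762, 0.011], [-0.0, -0.014, -1.0]]
ft_force: [0.8, 0.2, -1.6]
grip_width: 0.0576
```

{"fn": "apply_moves", "kwargs": {"motion": [{"tx": 2.5, "ty": -2.2, "tz": 0, "turn": -5.5, "jaw": -1}, {"tx": 5.1, "ty": -4.3, "tz": 0, "turn": -11, "jaw": -1}, {"tx": 7.6, "ty": -6.5, "tz": 0, "turn": -16.5, "jaw": -1}, {"tx": 10.2, "ty": -8.6, "tz": 0, "turn": -22, "jaw": -1}, {"tx": 12.7, "ty": -10.8, "tz": 0, "turn": -27.5, "jaw": -1}]}}

```text
time_s: 4.4
position: [0.553, 0.0728, 0.1818]
tool_rot: [[0.373, 0.928, -0.013], [0.928, -0.373, 0.011], [0.005, -0.016, -1.0]]
ft_force: [1.1, -0.4, -2.5]
grip_width: 0.0575
```

```bash
python3 - <<'E'
from h import *
go(585,231,100,95)
E
```

```text
t 4.4 pos [553.   72.8 181.8] yaw 68.1 tilt [ 0.005 -0.016 -1.   ] F [ 1.1 -0.4 -2.5] w 57.5 q [-5.0, 26.0, 79.0, 1.0, 76.0, 17.0] | MOVE tx,ty,tz [15.83 -2.81  8.31] turn -26.9
```

{"fn": "apply_moves", "kwargs": {"motion": [{"tx": 3.2, "ty": -0.6, "tz": 1, "turn": -5.4, "jaw": -1}, {"tx": 6.3, "ty": -1.1, "tz": 3, "turn": -10.8, "jaw": -1}, {"tx": 9.5, "ty": -1.7, "tz": 5, "turn": -16.1, "jaw": -1}, {"tx": 12.7, "ty": -2.2, "tz": 7, "turn": -21.5, "jaw": -1}, {"tx": 15.8, "ty": -2.8, "tz": 8.3, "turn": -26.9, "jaw": -1}]}}

```text
time_s: 4.82
position: [0.5836, 0.2321, 0.0959]
tool_rot: [[-0.092, 0.996, -0.018], [0.996, 0.092, 0.01], [0.011, -0.017, -1.0]]
ft_force: [0.5, 0.6, -1.6]
grip_width: 0.0576
```

{"fn": "apply_moves", "kwargs": {"motion": [{"tx": 0, "ty": 0, "tz": 2.5, "turn": 0, "jaw": -1}, {"tx": 0, "ty": 0, "tz": 4.5, "turn": 0, "jaw": -1}, {"tx": 0, "ty": 0, "tz": 5, "turn": 0, "jaw": -1}, {"tx": 0, "ty": 0, "tz": 5, "turn": 0, "jaw": -1}]}}

```text
time_s: 5.15
position: [0.5814, 0.2322, 0.0432]
tool_rot: [[-0.091, 0.996, -0.024], [0.996, 0.092, 0.009], [0.011, -0.023, -1.0]]
ft_force: [0.8, -0.7, -0.5]
grip_width: 0.0571
```

```bash
python3 - <<'E'
from h import *
go(585,231,38,95)
E
```

```text
t 5.15 pos [581.4 232.2  43.2] yaw 95.2 tilt [ 0.011 -0.023 -1.   ] F [ 0.8 -0.7 -0.5] w 57.1 q [11.0, 41.0, 76.0, 1.0, 64.0, 5.0] | MOVE tx,ty,tz [-0.16  0.36  0.51] turn 0.2
```

{"fn": "apply_moves", "kwargs": {"motion": [{"tx": 0, "ty": 0, "tz": 0.5, "turn": 0, "jaw": -1}, {"tx": 0, "ty": 0, "tz": 0.5, "turn": 0, "jaw": 0.3}, {"tx": 0, "ty": 0, "tz": 0.5, "turn": 0, "jaw": 0.33}, {"tx": 0, "ty": 0, "tz": -0.5, "turn": 0, "jaw": 0.33}, {"tx": 0, "ty": 0, "tz": -1.5, "turn": 0, "jaw": 0.33}]}}

```text
time_s: 5.57
position: [0.5819, 0.2319, 0.0595]
tool_rot: [[-0.091, 0.996, -0.023], [0.996, 0.091, 0.009], [0.011, -0.022, -1.0]]
ft_force: [-0.7, -1.1, -0.9]
grip_width: 0.0574
```

```bash
cat >> h.py <<'E'
def prof():
    "pitch of held can from wrist depth along the image centre column"
    im,w=cloud("wrist"); P=w[40:330:10,322]; s=telemetry.observe(); R=np.array(s["tool_rot"]); p=np.array(s["position"])
    q=(P-p)@R*1000; ok=np.isfinite(q[:,0]); print("profile x,-z(mm):",[(int(a),int(-c)) for a,c in q[ok][:,[0,2]]]); return im
E
python3 - <<'E'
from h import *
prof(); go(585,231,38,95)
E
```

```text
profile x,-z(mm): [(98, 21), (95, 22), (93, 23), (91, 24), (88, 23), (86, 23), (84, 22), (81, 22), (79, 23), (77, 23), (74, 23), (71, 22), (69, 23), (66, 23), (63, 23), (61, 23), (58, 23), (55, 23), (52, 23), (50, 24), (46, 23), (43, 23), (40, 23), (37, 22), (34, 23), (31, 24), (27, 23), (24, 23), (21, 23)]
t 5.62 pos [583.1 232.3  62.1] yaw 95.2 tilt [ 0.011 -0.018 -1.   ] F [ 0.9 -0.2  0.8] w 57.3 q [11.0, 40.0, 75.0, 1.0, 66.0, 5.0] | MOVE tx,ty,tz [-0.17  0.22  2.41] turn 0.2
```

{"fn": "apply_moves", "kwargs": {"motion": [{"tx": 0, "ty": 0, "tz": 0, "turn": 0, "jaw": 0.34}, {"tx": 0, "ty": 0, "tz": 0, "turn": 0, "jaw": 0.345}, {"tx": 0, "ty": 0, "tz": 0, "turn": 0, "jaw": 0.35}, {"tx": 0, "ty": 0, "tz": 0, "turn": 0, "jaw": 0.355}, {"tx": 0, "ty": 0, "tz": 0, "turn": 0, "jaw": 0.36}]}}

```text
time_s: 6.03
position: [0.583, 0.2323, 0.0619]
tool_rot: [[-0.091, 0.996, -0.019], [0.996, 0.091, 0.01], [0.011, -0.018, -1.0]]
ft_force: [1.1, -0.2, -0.1]
grip_width: 0.0582
```

```bash
python3 - <<'E'
from h import *
prof(); go(585,231,38,95)
E
```

```text
profile x,-z(mm): [(111, -58), (107, -60), (103, -58), (98, -58), (90, -1), (87, 0), (85, 0), (81, 0), (78, 0), (75, 1), (72, 0), (69, 1), (66, 0), (63, 1), (59, 2), (56, 2), (53, 2), (49, 3), (46, 4), (42, 3), (38, 2), (35, 4), (32, 4), (28, 4), (24, 4), (20, 5), (16, 5), (13, 6), (9, 7)]
t 6.08 pos [583.1 232.3  62. ] yaw 95.2 tilt [ 0.011 -0.018 -1.   ] F [0.7 0.4 0.3] w 58.2 q [11.0, 40.0, 75.0, 1.0, 66.0, 5.0] | MOVE tx,ty,tz [-0.17  0.22  2.39] turn 0.2
```

{"fn": "apply_moves", "kwargs": {"motion": [{"tx": 0, "ty": 0, "tz": 0, "turn": 0, "jaw": 0.45}, {"tx": 0, "ty": 0, "tz": 1, "turn": 0, "jaw": 0.45}, {"tx": 0, "ty": 0, "tz": 2.4, "turn": 0, "jaw": 0.45}, {"tx": 0, "ty": 0, "tz": 2.4, "turn": 0, "jaw": 0.4}, {"tx": 0, "ty": 0, "tz": 2.4, "turn": 0, "jaw": 0.36}]}}

```text
time_s: 6.5
position: [0.5821, 0.2324, 0.037]
tool_rot: [[-0.091, 0.996, -0.021], [0.996, 0.092, 0.009], [0.011, -0.02, -1.0]]
ft_force: [-0.7, -0.6, -0.3]
grip_width: 0.0581
```

{"fn": "apply_moves", "kwargs": {"motion": [{"tx": 0, "ty": 0, "tz": 0, "turn": 0, "jaw": 0.35}, {"tx": 0, "ty": 0, "tz": -0.5, "turn": 0, "jaw": 0.35}, {"tx": 0, "ty": 0, "tz": -1.0, "turn": 0, "jaw": 0.35}, {"tx": 0, "ty": 0, "tz": -1.5, "turn": 0, "jaw": 0.35}, {"tx": 0, "ty": 0, "tz": -2, "turn": 0, "jaw": 0.35}]}}

```text
time_s: 6.92
position: [0.5827, 0.2323, 0.058]
tool_rot: [[-0.091, 0.996, -0.02], [0.996, 0.092, 0.009], [0.011, -0.019, -1.0]]
ft_force: [0.3, -0.2, -2.4]
grip_width: 0.058
```

```bash
python3 - <<'E'
from h import *
save("w5.png",prof()); go(585,231,38,95)
E
```

```text
profile x,-z(mm): [(110, -55), (106, -54), (102, -55), (98, -55), (94, -55), (86, 20), (84, 22), (82, 22), (79, 22), (77, 23), (74, 24), (71, 24), (69, 22), (66, 23), (63, 23), (61, 24), (58, 23), (55, 23), (52, 23), (49, 23), (46, 24), (43, 24), (40, 24), (37, 24), (34, 25), (30, 23), (27, 24), (24, 24), (21, 25)]
t 6.97 pos [583.2 232.4  59. ] yaw 95.2 tilt [ 0.011 -0.018 -1.   ] F [-0.2  0.6 -0.5] w 57.7 q [11.0, 40.0, 75.0, 1.0, 66.0, 5.0] | MOVE tx,ty,tz [-0.18  0.21  2.09] turn 0.2
```

View pics/w5.png

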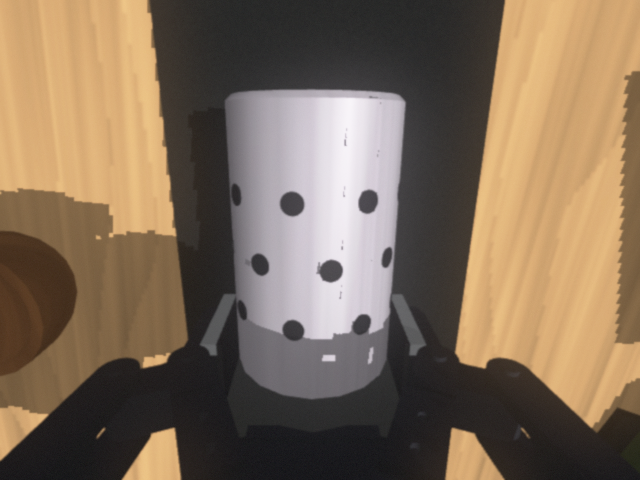

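The wrist view shows the can gripped horizontally over the mat. Its far end is 88 mm from the TCP, so the pads overlap about 18 mm, which is too much for it to swing. I'll set it down, back off 13 mm, and grip only the rim.

{"fn": "apply_moves", "kwargs": {"motion": [{"tx": 0, "ty": 0, "tz": 1, "turn": 0, "jaw": 0.35}, {"tx": 0, "ty": 0, "tz": 2.2, "turn": 0, "jaw": 0.35}, {"tx": 0, "ty": 0, "tz": 2.2, "turn": 0, "jaw": 0.5}, {"tx": -0.7, "ty": 0, "tz": 2.2, "turn": 0, "jaw": 0.5}, {"tx": -1.4, "ty": 0, "tz": 2.2, "turn": 0, "jaw": 0.5}]}}

```text
time_s: 7.38
position: [0.5842, 0.2184, 0.037]
tool_rot: [[-0.092, 0.996, -0.018], [0.996, 0.092, 0.01], [0.011, -0.017, -1.0]]
ft_force: [-0.5, -0.4, -0.2]
grip_width: 0.0639
```

{"fn": "apply_moves", "kwargs": {"motion": [{"tx": 0, "ty": 0, "tz": 0, "turn": 0, "jaw": 0.5}, {"tx": 0, "ty": 0, "tz": 0, "turn": 0, "jaw": 0.4}, {"tx": 0, "ty": 0, "tz": 0, "turn": 0, "jaw": 0.35}, {"tx": 0, "ty": 0, "tz": 0, "turn": 0, "jaw": 0.35}, {"tx": 0, "ty": 0, "tz": 0, "turn": 0, "jaw": 0.35}]}}

```text
time_s: 7.8
position: [0.5847, 0.2181, 0.0376]
tool_rot: [[-0.092, 0.996, -0.017], [0.996, 0.092, 0.009], [0.011, -0.016, -1.0]]
ft_force: [-0.2, -4.2, 4.4]
grip_width: 0.0577
```

{"fn": "apply_moves", "kwargs": {"motion": [{"tx": 0, "ty": 0, "tz": -0.5, "turn": 0, "jaw": 0.35}, {"tx": 0, "ty": 0, "tz": -1.0, "turn": 0, "jaw": 0.35}, {"tx": 0, "ty": 0, "tz": -1.5, "turn": 0, "jaw": 0.35}, {"tx": 0, "ty": 0, "tz": -2, "turn": 0, "jaw": 0.35}, {"tx": 0, "ty": 0, "tz": -2, "turn": 0, "jaw": 0.35}]}}

```text
time_s: 8.22
position: [0.5853, 0.2182, 0.0588]
tool_rot: [[-0.092, 0.996, -0.015], [0.996, 0.092, 0.01], [0.011, -0.015, -1.0]]
ft_force: [0.5, -0.7, -1.5]
grip_width: 0.0576
```

```bash
python3 - <<'E'
from h import *
prof(); go(585,231,38,95)
E
```

```text
profile x,-z(mm): [(102, 1), (99, 1), (96, 1), (93, 2), (90, 4), (87, 4), (85, 5), (82, 7), (79, 6), (76, 8), (73, 8), (70, 9), (67, 9), (64, 10), (61, 11), (58, 11), (55, 13), (52, 14), (49, 15), (46, 15), (43, 15), (40, 17), (37, 18), (34, 18), (31, 19), (27, 19), (24, 20), (21, 21), (18, 22)]
t 8.27 pos [585.2 218.   58.3] yaw 95.3 tilt [ 0.011 -0.015 -1.   ] F [ 0.5  0.  -0.4] w 57.9 q [9.0, 40.0, 76.0, 1.0, 65.0, 4.0] | MOVE tx,ty,tz [1.27 0.13 2.04] turn 0.3
```

It now pivots on its bottom edge, at about 14°. I continue along the arc.

{"fn": "apply_moves", "kwargs": {"motion": [{"tx": 0.8, "ty": 0, "tz": -1.1, "turn": 0, "jaw": 0.35}, {"tx": 1.7, "ty": 0, "tz": -2.1, "turn": 0, "jaw": 0.35}, {"tx": 2.6, "ty": 0, "tz": -2.9, "turn": 0, "jaw": 0.35}, {"tx": 3.6, "ty": 0, "tz": -3.6, "turn": 0, "jaw": 0.35}, {"tx": 4.7, "ty": 0, "tz": -4.2, "turn": 0, "jaw": 0.35}]}}

```text
time_s: 8.68
position: [0.5815, 0.2652, 0.1013]
tool_rot: [[-0.092, 0.996, -0.016], [0.996, 0.092, 0.009], [0.011, -0.015, -1.0]]
ft_force: [-0.0, 0.0, -1.6]
grip_width: 0.0578
```

```bash
python3 - <<'E'
from h import *
prof(); go(585,231,38,95)
E
```

```text
profile x,-z(mm): [(114, -98), (110, -99), (105, -99), (100, -99), (94, -99), (89, -98), (84, -99), (79, -60), (75, -54), (70, -49), (67, -43), (63, -38), (59, -33), (56, -28), (53, -22), (49, -20), (46, -15), (43, -12), (40, -8), (38, -4), (35, 0), (33, 1), (30, 5), (28, 8), (26, 11), (-3, -38), (-6, -34), (-9, -29), (-11, -25)]
t 8.73 pos [581.5 267.3 102.5] yaw 95.4 tilt [ 0.012 -0.013 -1.   ] F [-1.2  1.7 -1.2] w 58.0 q [14.0, 38.0, 71.0, 1.0, 72.0, 8.0] | MOVE tx,ty,tz [-3.72  0.09  6.4 ] turn 0.4
```

It is at 53° and the mouth is visible. I'll finish the arc.

{"fn": "apply_moves", "kwargs": {"motion": [{"tx": 1.3, "ty": 0, "tz": -0.3, "turn": 0, "jaw": 0.35}, {"tx": 2.6, "ty": 0, "tz": -0.5, "turn": 0, "jaw": 0.35}, {"tx": 3.8, "ty": 0, "tz": -0.5, "turn": 0, "jaw": 0.35}, {"tx": 4.9, "ty": 0, "tz": -0.4, "turn": 0, "jaw": 0.35}, {"tx": 5.8, "ty": 0, "tz": -0.2, "turn": 0, "jaw": 0.35}]}}

```text
time_s: 9.15
position: [0.5763, 0.3268, 0.1059]
tool_rot: [[-0.094, 0.995, -0.012], [0.995, 0.095, 0.011], [0.013, -0.011, -1.0]]
ft_force: [-0.3, -0.5, 9.4]
grip_width: 0.0577
```

```bash
python3 - <<'E'
from h import *
im=prof(); save("w6.png",im[::2,::2]); go(585,231,38,95)
E
```

```text
profile x,-z(mm): [(117, -107), (111, -103), (106, -101), (101, -101), (96, -103), (90, -103), (85, -101), (79, -101), (74, -102), (68, -101), (63, -101), (57, -100), (53, -83), (50, -69), (46, -59), (44, -45), (42, -35), (40, -27), (37, -19), (36, -11), (34, -4), (32, 0), (30, 3), (-5, -67), (-6, -57), (-9, -51), (-11, -42), (-13, -36), (-14, -30)]
t 9.2 pos [576.  328.1 105.8] yaw 95.5 tilt [ 0.013 -0.011 -1.   ] F [-1.3  0.6  6.5] w 57.8 q [19.0, 40.0, 66.0, 1.0, 74.0, 13.0] | MOVE tx,ty,tz [-9.84  0.04  6.65] turn 0.5
```

View pics/w6.png

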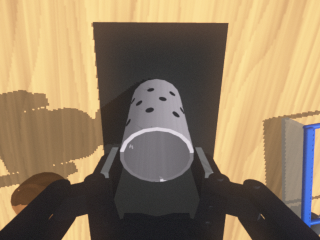

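It is at about 76°. The picture shows the can tilted, with its mouth ring at (156,155) and the mat end beyond it. A last push, then release.

{"fn": "apply_moves", "kwargs": {"motion": [{"tx": 0.7, "ty": 0, "tz": 0, "turn": 0, "jaw": 0.35}, {"tx": 1.4, "ty": 0, "tz": 0.1, "turn": 0, "jaw": 0.35}, {"tx": 2.1, "ty": 0, "tz": 0.2, "turn": 0, "jaw": 0.35}, {"tx": 2.3, "ty": 0, "tz": 0.3, "turn": 0, "jaw": 0.35}, {"tx": 2.3, "ty": 0, "tz": 0.3, "turn": 0, "jaw": 0.35}]}}

```text
time_s: 9.62
position: [0.5735, 0.3521, 0.1032]
tool_rot: [[-0.096, 0.995, -0.012], [0.995, 0.096, 0.013], [0.014, -0.011, -1.0]]
ft_force: [-1.0, 1.5, 4.4]
grip_width: 0.0574
```

{"fn": "apply_moves", "kwargs": {"motion": [{"tx": 0, "ty": 0, "tz": 0, "turn": 0, "jaw": 0.4}, {"tx": 0, "ty": 0, "tz": 0, "turn": 0, "jaw": 0.5}, {"tx": 0, "ty": 0, "tz": 0, "turn": 0, "jaw": 0.7}, {"tx": 0, "ty": 0, "tz": 0, "turn": 0, "jaw": 0.9}, {"tx": 0, "ty": 0, "tz": 0, "turn": 0, "jaw": 0.9}]}}

```text
time_s: 10.03
position: [0.5736, 0.3519, 0.103]
tool_rot: [[-0.096, 0.995, -0.012], [0.995, 0.096, 0.013], [0.014, -0.011, -1.0]]
ft_force: [0.3, 0.4, -0.2]
grip_width: 0.0811
```

```bash
python3 - <<'E'
from h import *
im=prof(); go(585,231,38,95)
i2,w2=cloud("top"); comps(i2,w2,(.45,.75),(-.3,.5))
E
```

```text
profile x,-z(mm): [(117, -103), (113, -104), (107, -103), (102, -103), (97, -103), (92, -103), (86, -99), (81, -99), (75, -98), (70, -98), (64, -99), (58, -99), (53, -99), (47, -99), (41, -98), (36, -93), (36, -67), (36, -45), (37, -27), (37, -13), (36, -4), (-2, -93), (-8, -92), (-15, -91), (-16, -80), (-16, -67), (-16, -54), (-16, -44), (-15, -33)]
t 10.08 pos [573.5 351.9 103.1] yaw 95.5 tilt [ 0.014 -0.011 -1.   ] F [0.2 0.2 0.7] w 80.8 q [21.0, 41.0, 64.0, 1.0, 75.0, 15.0] | MOVE tx,ty,tz [-12.24   0.05   6.34] turn 0.5
[173. 160.] 116 c [746.0, 326.0] sz [11.0, 46.0] ang 18 zmax 47 rgb [76.0, 87.0, 114.0]
[352. 197.] 876 c [654.0, -126.0] sz [96.0, 57.0] ang 8 zmax 60 rgb [129.0, 125.0, 127.0]
[404. 213.] 889 c [612.0, -254.0] sz [58.0, 96.0] ang 82 zmax 61 rgb [132.0, 127.0, 129.0]
[165. 227.] 117 c [573.0, 335.0] sz [43.0, 10.0] ang 3 zmax 94 rgb [63.0, 61.0, 62.0]
[211. 273.] 120 c [459.0, 217.0] sz [15.0, 48.0] ang 1 zmax 50 rgb [106.0, 77.0, 53.0]
[286. 274.] 119 c [459.0, 37.0] sz [46.0, 15.0] ang 90 zmax 50 rgb [106.0, 77.0, 53.0]
```

Can C stands upright at about (573,359), which matches the planned left-hand spot. Next is can A.

{"fn": "apply_moves", "kwargs": {"motion": [{"tx": 0, "ty": 0, "tz": -3, "turn": 0, "jaw": 1}, {"tx": 0, "ty": 0, "tz": -6, "turn": 0, "jaw": 1}, {"tx": 0, "ty": 0, "tz": -9, "turn": 0, "jaw": 1}, {"tx": 0, "ty": 0, "tz": -12, "turn": 0, "jaw": 1}]}}

```text
time_s: 10.47
position: [0.5748, 0.3503, 0.2245]
tool_rot: [[-0.096, 0.995, -0.012], [0.995, 0.096, 0.013], [0.014, -0.011, -1.0]]
ft_force: [0.3, -0.1, -0.1]
grip_width: 0.0854
```

{"fn": "apply_moves", "kwargs": {"motion": [{"tx": -3.2, "ty": -0.1, "tz": 0, "turn": 5.8, "jaw": 1}, {"tx": -6.5, "ty": -0.2, "tz": 0, "turn": 11.6, "jaw": 1}, {"tx": -9.7, "ty": -0.3, "tz": 0, "turn": 17.4, "jaw": 1}, {"tx": -13, "ty": -0.5, "tz": 0, "turn": 23.2, "jaw": 1}, {"tx": -16.2, "ty": -0.6, "tz": 0, "turn": 29, "jaw": 1}]}}

```text
time_s: 10.88
position: [0.5841, 0.1869, 0.2225]
tool_rot: [[0.403, 0.915, -0.012], [0.915, -0.403, 0.013], [0.007, -0.016, -1.0]]
ft_force: [0.0, 0.2, 0.3]
grip_width: 0.0856
```

{"fn": "apply_moves", "kwargs": {"motion": [{"tx": -2.9, "ty": 1.5, "tz": 0, "turn": 5.8, "jaw": 1}, {"tx": -5.8, "ty": 3, "tz": 0, "turn": 11.6, "jaw": 1}, {"tx": -8.7, "ty": 4.4, "tz": 0, "turn": 17.4, "jaw": 1}, {"tx": -11.6, "ty": 5.9, "tz": 0, "turn": 23.2, "jaw": 1}, {"tx": -14.5, "ty": 7.4, "tz": 0, "turn": 29, "jaw": 1}]}}

```text
time_s: 11.3
position: [0.5932, 0.0227, 0.2205]
tool_rot: [[0.799, 0.601, -0.012], [0.601, -0.799, 0.013], [-0.002, -0.017, -1.0]]
ft_force: [0.5, 0.0, -0.2]
grip_width: 0.0853
```

{"fn": "apply_moves", "kwargs": {"motion": [{"tx": -1.8, "ty": 2.7, "tz": 0, "turn": 5.8, "jaw": 1}, {"tx": -3.6, "ty": 5.4, "tz": 0, "turn": 11.6, "jaw": 1}, {"tx": -5.4, "ty": 8.1, "tz": 0, "turn": 17.4, "jaw": 1}, {"tx": -7.3, "ty": 10.8, "tz": 0, "turn": 23.2, "jaw": 1}, {"tx": -9.1, "ty": 13.5, "tz": 0, "turn": 29, "jaw": 1}]}}

```text
time_s: 11.72
position: [0.6012, -0.1416, 0.2184]
tool_rot: [[0.991, 0.133, -0.012], [0.133, -0.991, 0.013], [-0.01, -0.014, -1.0]]
ft_force: [0.5, 0.1, -0.3]
grip_width: 0.0854
```

```bash
python3 - <<'E'
from h import *
im,w=cloud("wrist"); comps(im,w); go(603,-135,90,8.5)
im,w=cloud("top"); save("t7.png",im); comps(im,w,(.3,.75),(-.6,.5))
E
```

```text
[415.  17.] 3985 c [763.0, -202.0] sz [35.0, 90.0] ang 23 zmax 20 rgb [157.0, 128.0, 89.0]
[305. 139.] 8998 c [653.0, -125.0] sz [95.0, 57.0] ang 8 zmax 59 rgb [122.0, 116.0, 119.0]
[604. 170.] 6628 c [668.0, -381.0] sz [59.0, 92.0] ang 54 zmax 59 rgb [148.0, 123.0, 28.0]
[448. 210.] 8306 c [613.0, -253.0] sz [58.0, 95.0] ang 83 zmax 59 rgb [122.0, 115.0, 118.0]
[109. 341.] 3610 c [440.0, 41.0] sz [55.0, 65.0] ang 38 zmax 47 rgb [91.0, 61.0, 36.0]
[400. 400.] 3559 c [393.0, -262.0] sz [63.0, 82.0] ang 20 zmax 24 rgb [54.0, 50.0, 51.0]
[292. 416.] 1210 c [353.0, -131.0] sz [162.0, 21.0] ang 86 zmax 24 rgb [83.0, 46.0, 43.0]
t 11.77 pos [ 601.4 -147.2  217.9] yaw 7.0 tilt [-0.01  -0.012 -1.   ] F [-1.7 -4.1 -0.9] w 85.1 q [-25.0, 30.0, 65.0, 0.0, 86.0, 58.0] | MOVE tx,ty,tz [ 0.44 -1.04 12.79] turn -1.5
[173. 161.] 114 c [745.0, 326.0] sz [10.0, 45.0] ang 11 zmax 47 rgb [78.0, 88.0, 115.0]
[455. 191.] 866 c [670.0, -384.0] sz [58.0, 98.0] ang 53 zmax 61 rgb [164.0, 141.0, 57.0]
[153. 225.] 627 c [571.0, 359.0] sz [57.0, 58.0] ang 8 zmax 100 rgb [83.0, 81.0, 83.0]
[411. 228.] 83 c [582.0, -270.0] sz [19.0, 38.0] ang 82 zmax 59 rgb [110.0, 106.0, 107.0]
[286. 283.] 549 c [436.0, 37.0] sz [60.0, 60.0] ang 1 zmax 49 rgb [110.0, 79.0, 54.0]
[412. 302.] 1026 c [396.0, -273.0] sz [60.0, 100.0] ang 20 zmax 27 rgb [76.0, 74.0, 75.0]
[109. 322.] 467 c [340.0, 447.0] sz [42.0, 43.0] ang 6 zmax 117 rgb [106.0, 95.0, 91.0]
[381. 324.] 337 c [342.0, -195.0] sz [87.0, 23.0] ang 80 zmax 27 rgb [88.0, 30.0, 27.0]
```

View pics/t7.png

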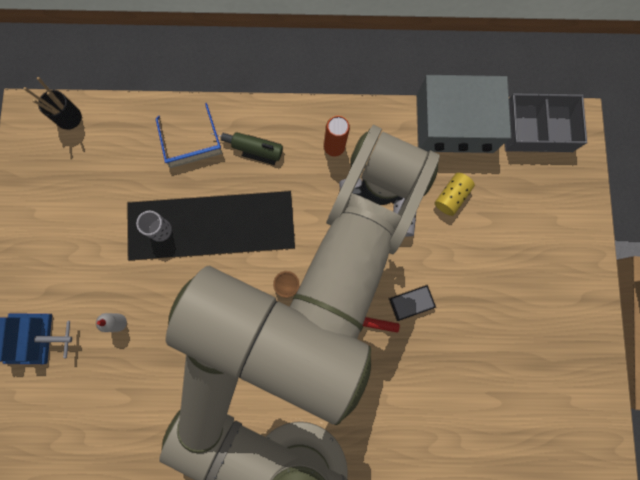

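The top view shows can C upright on the mat at pixel (155,225), with its mouth open. The table area the arm hid before holds no third bowl. I'm going down onto can A's rim.

```bash
python3 - <<'E'
from h import *
go(602.5,-133,90,8.3)
E
```

```text
t 11.82 pos [ 601.4 -144.3  217.8] yaw 7.5 tilt [-0.01  -0.013 -1.   ] F [-0.4  0.9 -0.8] w 85.3 q [-25.0, 30.0, 65.0, 0.0, 86.0, 58.0] | MOVE tx,ty,tz [ 0.39 -0.94 12.79] turn -0.8
```

{"fn": "apply_moves", "kwargs": {"motion": [{"tx": 0.4, "ty": -0.9, "tz": 3.5, "turn": -0.8, "jaw": 1}, {"tx": 0.4, "ty": -0.9, "tz": 7, "turn": -0.8, "jaw": 1}, {"tx": 0.4, "ty": -0.9, "tz": 10.5, "turn": -0.8, "jaw": 1}, {"tx": 0.4, "ty": -0.9, "tz": 12.8, "turn": -0.8, "jaw": 1}, {"tx": 0.4, "ty": -0.9, "tz": 12.8, "turn": -0.8, "jaw": 1}]}}

```text
time_s: 12.23
position: [0.6003, -0.1318, 0.0851]
tool_rot: [[0.989, 0.145, -0.02], [0.145, -0.989, 0.015], [-0.018, -0.018, -1.0]]
ft_force: [-0.2, 0.1, -0.7]
grip_width: 0.0854
```

```bash
python3 - <<'E'
from h import *
im,w=cloud("wrist"); comps(im,w,(.5,.75),(-.2,-.05)); go(602.5,-133,32,8.3)
E
```

```text
[447.   3.] 213 c [732.0, -173.0] sz [4.0, 16.0] ang 7 zmax 20 rgb [116.0, 94.0, 65.0]
t 12.28 pos [ 601.8 -132.5   88.2] yaw 8.3 tilt [-0.014 -0.016 -1.   ] F [ 0.6 -0.1  0.9] w 85.8 q [-24.0, 37.0, 75.0, 0.0, 69.0, 58.0] | MOVE tx,ty,tz [0.14 0.15 5.62] turn 0.0
```

{"fn": "apply_moves", "kwargs": {"motion": [{"tx": 0.1, "ty": 0.1, "tz": 3, "turn": 0, "jaw": 1}, {"tx": 0.1, "ty": 0.1, "tz": 5.4, "turn": 0, "jaw": 0.9}, {"tx": 0.1, "ty": 0.1, "tz": 5.6, "turn": 0, "jaw": 0.8}, {"tx": 0.1, "ty": 0.1, "tz": 5.6, "turn": 0, "jaw": 0.6}]}}

```text
time_s: 12.62
position: [0.6025, -0.1325, 0.0334]
tool_rot: [[0.989, 0.145, -0.016], [0.146, -0.989, 0.013], [-0.013, -0.016, -1.0]]
ft_force: [0.4, -0.3, 0.1]
grip_width: 0.0686
```

```bash
sed -i 's/P=w\[40:330:10,322\]/P=w[4:330:10,322]/' h.py; python3 - <<'E'
from h import *
im=prof(); go(602.5,-133,32,8.3); P=im[300]; 
E
```

```text
profile x,-z(mm): [(116, -32), (113, -32), (110, -33), (106, -32), (95, 24), (93, 24), (90, 25), (88, 24), (86, 25), (83, 24), (81, 25), (79, 23), (76, 24), (74, 25), (71, 24), (68, 23), (66, 24), (63, 24), (60, 24), (58, 24), (55, 24), (52, 23), (49, 23), (46, 23), (43, 24), (40, 24), (37, 24), (34, 25), (30, 24), (27, 23), (24, 24), (20, 23), (17, 24)]
t 12.67 pos [ 603.  -132.8   34.4] yaw 8.4 tilt [-0.012 -0.014 -1.   ] F [-0.1 -0.6 -0. ] w 68.5 q [-24.0, 41.0, 78.0, 0.0, 62.0, 58.0] | MOVE tx,ty,tz [-0.05  0.01  0.24] turn 0.1
```

{"fn": "apply_moves", "kwargs": {"motion": [{"tx": -0.5, "ty": 0, "tz": 0, "turn": 0, "jaw": 0.6}, {"tx": -0.5, "ty": 0, "tz": 0, "turn": 0, "jaw": 0.3}, {"tx": -0.5, "ty": 0, "tz": 0, "turn": 0, "jaw": -1}, {"tx": -0.5, "ty": 0, "tz": 0, "turn": 0, "jaw": -1}, {"tx": -0.5, "ty": 0, "tz": 0, "turn": 0, "jaw": -1}]}}

```text
time_s: 13.08
position: [0.5986, -0.134, 0.0371]
tool_rot: [[0.989, 0.146, -0.011], [0.146, -0.989, 0.011], [-0.009, -0.012, -1.0]]
ft_force: [-3.1, 0.1, 9.5]
grip_width: 0.0573
```

{"fn": "apply_moves", "kwargs": {"motion": [{"tx": 0, "ty": 0, "tz": -2, "turn": 0, "jaw": -1}, {"tx": 0, "ty": 0, "tz": -5, "turn": 0, "jaw": -1}, {"tx": 0, "ty": 0, "tz": -8, "turn": 0, "jaw": -1}, {"tx": 0, "ty": 0, "tz": -9, "turn": 0, "jaw": -1}]}}

```text
time_s: 13.42
position: [0.601, -0.1356, 0.1325]
tool_rot: [[0.989, 0.146, -0.003], [0.146, -0.989, 0.008], [-0.002, -0.008, -1.0]]
ft_force: [-0.4, -0.1, 0.2]
grip_width: 0.0569
```

```bash
python3 - <<'E'
from h import *
im=prof(); go(597.4,90.5,100,95)
E
```

```text
profile x,-z(mm): [(140, -131), (134, -130), (101, 16), (99, 16), (97, 14), (94, 16), (92, 16), (89, 16), (87, 16), (84, 16), (82, 16), (79, 16), (76, 17), (74, 18), (71, 17), (68, 18), (65, 18), (62, 18), (59, 17), (56, 18), (54, 18), (51, 19), (48, 19), (45, 20), (41, 19), (38, 19), (35, 20), (32, 20), (28, 19), (24, 19), (21, 20), (18, 20), (14, 20)]
t 13.47 pos [ 601.1 -135.6  132.3] yaw 8.4 tilt [-0.002 -0.008 -1.   ] F [ 0.7 -0.1  0.5] w 56.8 q [-24.0, 34.0, 73.0, 0.0, 73.0, 58.0] | MOVE tx,ty,tz [  2.94 -22.4    3.4 ] turn -86.6
```

{"fn": "apply_moves", "kwargs": {"motion": [{"tx": 0.2, "ty": -1.5, "tz": 0, "turn": -5.8, "jaw": -1}, {"tx": 0.4, "ty": -3, "tz": 0, "turn": -11.6, "jaw": -1}, {"tx": 0.6, "ty": -4.5, "tz": 0, "turn": -17.4, "jaw": -1}, {"tx": 0.8, "ty": -6, "tz": 0, "turn": -23.2, "jaw": -1}, {"tx": 1, "ty": -7.5, "tz": 0, "turn": -29, "jaw": -1}]}}

```text
time_s: 13.88
position: [0.5994, -0.0592, 0.1318]
tool_rot: [[0.792, 0.611, -0.005], [0.611, -0.792, 0.008], [0.001, -0.009, -1.0]]
ft_force: [-0.2, 0.1, -1.6]
grip_width: 0.0568
```

{"fn": "apply_moves", "kwargs": {"motion": [{"tx": 0.9, "ty": -1.2, "tz": 0, "turn": -5.8, "jaw": -1}, {"tx": 1.8, "ty": -2.4, "tz": 0, "turn": -11.6, "jaw": -1}, {"tx": 2.7, "ty": -3.6, "tz": 0, "turn": -17.4, "jaw": -1}, {"tx": 3.6, "ty": -4.8, "tz": 0, "turn": -23.2, "jaw": -1}, {"tx": 4.5, "ty": -6.1, "tz": 0, "turn": -29, "jaw": -1}]}}

```text
time_s: 14.3
position: [0.5972, 0.0173, 0.1313]
tool_rot: [[0.392, 0.92, -0.006], [0.92, -0.392, 0.008], [0.005, -0.009, -1.0]]
ft_force: [0.0, -0.5, -1.8]
grip_width: 0.057
```

{"fn": "apply_moves", "kwargs": {"motion": [{"tx": 1.4, "ty": -0.6, "tz": 0, "turn": -5.8, "jaw": -1}, {"tx": 2.7, "ty": -1.2, "tz": 0.5, "turn": -11.6, "jaw": -1}, {"tx": 4.1, "ty": -1.9, "tz": 1.5, "turn": -17.4, "jaw": -1}, {"tx": 5.5, "ty": -2.5, "tz": 2.5, "turn": -23, "jaw": -1}, {"tx": 6.9, "ty": -3.2, "tz": 3.5, "turn": -28.6, "jaw": -1}]}}

```text
time_s: 14.72
position: [0.594, 0.0942, 0.0955]
tool_rot: [[-0.101, 0.995, -0.008], [0.995, 0.101, 0.008], [0.009, -0.007, -1.0]]
ft_force: [0.3, -0.6, -1.2]
grip_width: 0.0566
```

```bash
python3 - <<'E'
from h import *
im=prof(); go(597.4,90.5,48,95)
E
```

```text
profile x,-z(mm): [(129, -90), (125, -90), (101, 15), (98, 17), (95, 18), (93, 16), (91, 18), (88, 18), (86, 17), (83, 18), (80, 19), (78, 19), (75, 18), (72, 18), (70, 19), (67, 20), (64, 18), (61, 19), (59, 21), (56, 20), (53, 20), (50, 20), (46, 20), (43, 20), (40, 20), (37, 20), (33, 20), (30, 21), (27, 22), (24, 22), (20, 21), (16, 21), (12, 21)]
t 14.77 pos [592.6  96.8  93.5] yaw 96.3 tilt [ 0.01 -0.01 -1.  ] F [-2.7  2.2 -3.5] w 56.9 q [-2.0, 35.0, 78.0, 1.0, 67.0, -9.0] | MOVE tx,ty,tz [-0.73  0.45  4.53] turn 1.3
```

{"fn": "apply_moves", "kwargs": {"motion": [{"tx": -0.3, "ty": 0.2, "tz": 2, "turn": 0.6, "jaw": -1}, {"tx": -0.7, "ty": 0.4, "tz": 4, "turn": 1.3, "jaw": -1}, {"tx": -0.7, "ty": 0.4, "tz": 4.7, "turn": 1.3, "jaw": -1}, {"tx": -0.7, "ty": 0.4, "tz": 4.7, "turn": 1.3, "jaw": 0.45}, {"tx": -0.7, "ty": 0.4, "tz": 5.3, "turn": 1.3, "jaw": 0.45}]}}

```text
time_s: 15.18
position: [0.5973, 0.0906, 0.0413]
tool_rot: [[-0.086, 0.996, -0.009], [0.996, 0.086, 0.009], [0.01, -0.009, -1.0]]
ft_force: [0.4, -0.2, 1.0]
grip_width: 0.0619
```

```bash
python3 - <<'E'
from h import *
im=prof(); go(597.4,90.5,37,95)
E
```

```text
profile x,-z(mm): [(120, -36), (116, -37), (113, -36), (100, 20), (98, 20), (95, 21), (93, 20), (91, 20), (88, 20), (86, 20), (83, 21), (80, 21), (78, 20), (75, 20), (72, 20), (70, 20), (67, 20), (64, 20), (61, 20), (59, 21), (55, 20), (53, 21), (50, 21), (46, 20), (43, 21), (40, 20), (36, 20), (33, 21), (30, 20), (26, 20), (23, 21), (19, 21), (15, 20)]
t 15.23 pos [596.8  90.7  40.2] yaw 94.9 tilt [ 0.01 -0.01 -1.  ] F [-0.2 -0.2 -1.4] w 61.9 q [-3.0, 39.0, 80.0, 1.0, 61.0, -8.0] | MOVE tx,ty,tz [-0.03  0.06  0.31] turn -0.1
```

Can A now lies on the mat with its rim between the pads and its far end at about 101 mm. I use the same light grip and lift.

{"fn": "apply_moves", "kwargs": {"motion": [{"tx": 0, "ty": 0, "tz": 0.3, "turn": 0, "jaw": 0.42}, {"tx": 0, "ty": 0, "tz": 0.3, "turn": 0, "jaw": 0.38}, {"tx": 0, "ty": 0, "tz": 0.3, "turn": 0, "jaw": 0.35}, {"tx": 0, "ty": 0, "tz": 0.3, "turn": 0, "jaw": 0.35}, {"tx": 0, "ty": 0, "tz": 0.3, "turn": 0, "jaw": 0.35}]}}

```text
time_s: 15.65
position: [0.5969, 0.0907, 0.0376]
tool_rot: [[-0.086, 0.996, -0.01], [0.996, 0.086, 0.009], [0.01, -0.009, -1.0]]
ft_force: [-0.9, -0.2, 1.6]
grip_width: 0.0577
```

{"fn": "apply_moves", "kwargs": {"motion": [{"tx": 0, "ty": 0, "tz": -0.5, "turn": 0, "jaw": 0.35}, {"tx": 0, "ty": 0, "tz": -1.0, "turn": 0, "jaw": 0.35}, {"tx": 0, "ty": 0, "tz": -1.5, "turn": 0, "jaw": 0.35}, {"tx": 0, "ty": 0, "tz": -2, "turn": 0, "jaw": 0.35}, {"tx": 0, "ty": 0, "tz": -2, "turn": 0, "jaw": 0.35}]}}

```text
time_s: 16.07
position: [0.5977, 0.0905, 0.059]
tool_rot: [[-0.086, 0.996, -0.008], [0.996, 0.086, 0.009], [0.01, -0.007, -1.0]]
ft_force: [0.3, -0.7, -1.1]
grip_width: 0.0578
```

```bash
python3 - <<'E'
from h import *
im=prof(); go(597.4,90.5,37,95)
E
```

```text
profile x,-z(mm): [(124, -54), (121, -56), (116, -53), (103, 0), (100, 1), (98, 1), (95, 3), (92, 4), (89, 3), (86, 4), (83, 6), (80, 5), (77, 7), (75, 7), (72, 9), (69, 10), (66, 10), (63, 11), (60, 12), (57, 12), (54, 13), (51, 14), (48, 15), (45, 16), (41, 15), (39, 18), (36, 19), (32, 18), (30, 19), (26, 20), (20, 22), (18, 23)]
t 16.12 pos [597.5  90.5  58.4] yaw 94.9 tilt [ 0.01  -0.008 -1.   ] F [ 0.8 -1.  -0.9] w 57.8 q [-3.0, 38.0, 80.0, 1.0, 63.0, -8.0] | MOVE tx,ty,tz [-0.02  0.    2.14] turn -0.1
```

Identical behaviour to the first can, so I repeat the same arc in three calls and then release.

{"fn": "apply_moves", "kwargs": {"motion": [{"tx": 0.8, "ty": 0, "tz": -1.1, "turn": 0, "jaw": 0.35}, {"tx": 1.7, "ty": 0, "tz": -2.1, "turn": 0, "jaw": 0.35}, {"tx": 2.6, "ty": 0, "tz": -2.9, "turn": 0, "jaw": 0.35}, {"tx": 3.6, "ty": 0, "tz": -3.6, "turn": 0, "jaw": 0.35}, {"tx": 4.7, "ty": 0, "tz": -4.2, "turn": 0, "jaw": 0.35}]}}

```text
time_s: 16.53
position: [0.5938, 0.138, 0.1017]
tool_rot: [[-0.086, 0.996, -0.008], [0.996, 0.086, 0.009], [0.01, -0.007, -1.0]]
ft_force: [-0.5, -0.4, -1.7]
grip_width: 0.0577
```

{"fn": "apply_moves", "kwargs": {"motion": [{"tx": 1.3, "ty": 0, "tz": -0.3, "turn": 0, "jaw": 0.35}, {"tx": 2.6, "ty": 0, "tz": -0.5, "turn": 0, "jaw": 0.35}, {"tx": 3.8, "ty": 0, "tz": -0.5, "turn": 0, "jaw": 0.35}, {"tx": 4.9, "ty": 0, "tz": -0.4, "turn": 0, "jaw": 0.35}, {"tx": 5.8, "ty": 0, "tz": -0.2, "turn": 0, "jaw": 0.35}]}}

```text
time_s: 16.95
position: [0.5886, 0.1974, 0.1046]
tool_rot: [[-0.087, 0.996, -0.008], [0.996, 0.087, 0.009], [0.01, -0.007, -1.0]]
ft_force: [-3.5, -0.7, 9.5]
grip_width: 0.0576
```

```bash
python3 - <<'E'
from h import *
im=prof(); go(597.4,90.5,37,95)
E
```

```text
profile x,-z(mm): [(133, -100), (128, -100), (124, -101), (119, -99), (114, -101), (109, -101), (104, -100), (99, -102), (94, -101), (88, -100), (83, -101), (78, -100), (72, -99), (66, -100), (61, -99), (55, -100), (49, -101), (43, -99), (37, -101), (37, -73), (37, -48), (37, -32), (37, -16), (37, -4), (0, -92), (-6, -94), (-12, -93), (-16, -85), (-15, -70), (-16, -59), (-16, -48), (-16, -38), (-16, -29)]
t 17.0 pos [588.1 198.5 104.2] yaw 95.0 tilt [ 0.01  -0.008 -1.   ] F [-2.1 -0.3  7.4] w 58.1 q [7.0, 36.0, 74.0, 1.0, 70.0, 2.0] | MOVE tx,ty,tz [-10.9    0.03   6.61] turn 0.0
```

{"fn": "apply_moves", "kwargs": {"motion": [{"tx": 0, "ty": 0, "tz": 0, "turn": 0, "jaw": 0.4}, {"tx": 0, "ty": 0, "tz": 0, "turn": 0, "jaw": 0.5}, {"tx": 0, "ty": 0, "tz": 0, "turn": 0, "jaw": 0.8}, {"tx": 0, "ty": 0, "tz": 0, "turn": 0, "jaw": 1}, {"tx": 0, "ty": 0, "tz": -2, "turn": 0, "jaw": 1}]}}

```text
time_s: 17.42
position: [0.5867, 0.1977, 0.1207]
tool_rot: [[-0.087, 0.996, -0.016], [0.996, 0.087, 0.008], [0.01, -0.015, -1.0]]
ft_force: [0.3, -0.3, 0.9]
grip_width: 0.0851
```

{"fn": "apply_moves", "kwargs": {"motion": [{"tx": 0, "ty": 0, "tz": -3, "turn": 0, "jaw": 1}, {"tx": 0, "ty": 0, "tz": -6, "turn": 0, "jaw": 1}, {"tx": 0, "ty": 0, "tz": -9, "turn": 0, "jaw": 1}, {"tx": 0, "ty": 0, "tz": -10, "turn": 0, "jaw": 1}]}}

```text
time_s: 17.75
position: [0.5895, 0.1967, 0.2252]
tool_rot: [[-0.087, 0.996, -0.009], [0.996, 0.087, 0.009], [0.01, -0.008, -1.0]]
ft_force: [-0.5, -0.2, 1.0]
grip_width: 0.0855
```

```bash
python3 - <<'E'
from h import *
im,w=cloud("wrist"); comps(im,w,(.5,.7),(.05,.5))
im,w=cloud("top"); comps(im,w,(.3,.75),(-.6,.5)); go(562,-248,200,-7)
E
```

```text
[310.  19.] 2042 c [574.0, 344.0] sz [51.0, 25.0] ang 21 zmax 100 rgb [113.0, 109.0, 114.0]
[309. 213.] 4400 c [585.0, 208.0] sz [58.0, 57.0] ang 88 zmax 100 rgb [128.0, 123.0, 128.0]
[372. 166.] 85 c [740.0, -182.0] sz [42.0, 19.0] ang 89 zmax 21 rgb [157.0, 133.0, 98.0]
[455. 191.] 866 c [669.0, -384.0] sz [58.0, 96.0] ang 53 zmax 61 rgb [156.0, 134.0, 55.0]
[404. 213.] 893 c [612.0, -254.0] sz [58.0, 96.0] ang 83 zmax 60 rgb [128.0, 124.0, 126.0]
[286. 283.] 549 c [436.0, 37.0] sz [60.0, 60.0] ang 1 zmax 48 rgb [105.0, 75.0, 51.0]
[412. 302.] 1011 c [396.0, -273.0] sz [60.0, 101.0] ang 20 zmax 27 rgb [90.0, 88.0, 89.0]
[109. 322.] 463 c [340.0, 448.0] sz [42.0, 42.0] ang 6 zmax 117 rgb [101.0, 90.0, 87.0]
[380. 324.] 342 c [343.0, -194.0] sz [90.0, 23.0] ang 80 zmax 27 rgb [130.0, 42.0, 38.0]
t 17.85 pos [589.  196.7 222.5] yaw 95.0 tilt [ 0.01  -0.011 -1.   ] F [ 0.  -0.5 -0.2] w 85.6 q [7.0, 30.0, 64.0, 1.0, 86.0, 2.0] | MOVE tx,ty,tz [-44.09  -6.53   1.89] turn -78.0
```

Can A stands at (585,208). Now can B.

{"fn": "apply_moves", "kwargs": {"motion": [{"tx": -2.9, "ty": -0.5, "tz": 0, "turn": 6.8, "jaw": 1}, {"tx": -5.9, "ty": -0.9, "tz": 0, "turn": 13.6, "jaw": 1}, {"tx": -8.8, "ty": -1.4, "tz": 0, "turn": 20.4, "jaw": 1}, {"tx": -11.7, "ty": -1.9, "tz": 0, "turn": 27.2, "jaw": 1}, {"tx": -14.7, "ty": -2.3, "tz": 0, "turn": 34, "jaw": 1}]}}

```text
time_s: 18.27
position: [0.5778, 0.047, 0.2191]
tool_rot: [[0.49, 0.871, -0.015], [0.872, -0.49, 0.009], [0.001, -0.018, -1.0]]
ft_force: [0.2, 0.4, 0.5]
grip_width: 0.0853
```

{"fn": "apply_moves", "kwargs": {"motion": [{"tx": -2.7, "ty": 1.3, "tz": 0, "turn": 6.8, "jaw": 1}, {"tx": -5.4, "ty": 2.5, "tz": 0, "turn": 13.6, "jaw": 1}, {"tx": -8.1, "ty": 3.8, "tz": 0, "turn": 20.4, "jaw": 1}, {"tx": -10.8, "ty": 5, "tz": 0, "turn": 27.2, "jaw": 1}, {"tx": -13.5, "ty": 6.3, "tz": 0, "turn": 34, "jaw": 1}]}}

```text
time_s: 18.68
position: [0.5655, -0.1028, 0.2158]
tool_rot: [[0.896, 0.443, -0.019], [0.443, -0.896, 0.011], [-0.012, -0.018, -1.0]]
ft_force: [0.9, -0.5, -0.0]
grip_width: 0.0854
```

{"fn": "apply_moves", "kwargs": {"motion": [{"tx": -1.5, "ty": 2.5, "tz": 0, "turn": 6.8, "jaw": 1}, {"tx": -3.1, "ty": 5.1, "tz": 0, "turn": 13.6, "jaw": 1}, {"tx": -4.6, "ty": 7.6, "tz": 0, "turn": 20.4, "jaw": 1}, {"tx": -6.1, "ty": 10.2, "tz": 0, "turn": 27.2, "jaw": 1}, {"tx": -7.7, "ty": 12.7, "tz": 0, "turn": 34, "jaw": 1}]}}

```text
time_s: 19.1
position: [0.5518, -0.2521, 0.2121]
tool_rot: [[0.99, -0.14, -0.022], [-0.14, -0.99, 0.013], [-0.023, -0.01, -1.0]]
ft_force: [-0.2, 1.0, -0.1]
grip_width: 0.086
```

{"fn": "apply_moves", "kwargs": {"motion": [{"tx": 0, "ty": 0, "tz": 0, "turn": 0, "jaw": 1}]}}

```text
time_s: 19.18
position: [0.5506, -0.2566, 0.2097]
tool_rot: [[0.988, -0.151, -0.024], [-0.15, -0.989, 0.013], [-0.026, -0.01, -1.0]]
ft_force: [-0.1, -0.2, -0.3]
grip_width: 0.0853
```

```bash
python3 - <<'E'
from h import *
im,w=cloud("wrist"); comps(im,w); go(557.4,-247.8,85,-7)
E
```

```text
[458.  40.] 7494 c [660.0, -375.0] sz [58.0, 73.0] ang 54 zmax 59 rgb [147.0, 122.0, 28.0]
[300. 126.] 9908 c [612.0, -253.0] sz [58.0, 95.0] ang 82 zmax 59 rgb [117.0, 111.0, 114.0]
[334. 357.] 7613 c [365.0, -213.0] sz [81.0, 233.0] ang 20 zmax 24 rgb [70.0, 45.0, 42.0]
[ 35. 357.] 3822 c [436.0, 35.0] sz [59.0, 64.0] ang 70 zmax 47 rgb [78.0, 52.0, 30.0]
t 19.23 pos [ 550.6 -254.4  209.1] yaw -8.3 tilt [-0.027 -0.011 -1.   ] F [-0.3 -0.1 -1. ] w 85.1 q [-36.0, 30.0, 67.0, -0.0, 84.0, 62.0] | MOVE tx,ty,tz [ 0.91 -0.61 12.4 ] turn -1.3
```

{"fn": "apply_moves", "kwargs": {"motion": [{"tx": 0.9, "ty": -0.8, "tz": 3.5, "turn": -1, "jaw": 1}, {"tx": 0.9, "ty": -0.8, "tz": 7, "turn": -1, "jaw": 1}, {"tx": 0.9, "ty": -0.8, "tz": 10.5, "turn": -1, "jaw": 1}, {"tx": 0.9, "ty": -0.8, "tz": 12, "turn": -1, "jaw": 1}, {"tx": 0.9, "ty": -0.8, "tz": 12, "turn": -1, "jaw": 1}]}}

```text
time_s: 19.65
position: [0.5556, -0.2434, 0.084]
tool_rot: [[0.991, -0.126, -0.034], [-0.125, -0.992, 0.021], [-0.036, -0.017, -0.999]]
ft_force: [0.3, -0.1, -0.1]
grip_width: 0.0853
```

```bash
python3 - <<'E'
from h import *
go(557.5,-246,34,-7.5)
E
```

```text
t 19.65 pos [ 555.6 -243.4   84. ] yaw -7.2 tilt [-0.036 -0.017 -0.999] F [ 0.3 -0.1 -0.1] w 85.3 q [-35.0, 37.0, 76.0, -0.0, 69.0, 62.0] | MOVE tx,ty,tz [0.4  0.32 4.98] turn 0.3
```

{"fn": "apply_moves", "kwargs": {"motion": [{"tx": 0.4, "ty": 0.3, "tz": 3, "turn": 0.3, "jaw": 1}, {"tx": 0.4, "ty": 0.3, "tz": 4.8, "turn": 0.3, "jaw": 0.9}, {"tx": 0.4, "ty": 0.3, "tz": 5, "turn": 0.3, "jaw": 0.8}, {"tx": 0.4, "ty": 0.3, "tz": 5, "turn": 0.3, "jaw": 0.6}]}}

```text
time_s: 19.98
position: [0.5575, -0.2452, 0.0339]
tool_rot: [[0.991, -0.13, -0.034], [-0.129, -0.991, 0.022], [-0.037, -0.017, -0.999]]
ft_force: [0.2, 0.6, 1.8]
grip_width: 0.0688
```

```bash
python3 - <<'E'
from h import *
im=prof(); go(557.5,-246,34,-7.5)
E
```

```text
profile x,-z(mm): [(115, -29), (112, -29), (98, 27), (96, 26), (94, 26), (92, 26), (90, 26), (88, 26), (85, 26), (83, 26), (81, 25), (78, 25), (76, 26), (71, 25), (68, 25), (66, 26), (63, 25), (60, 25), (58, 25), (55, 24), (52, 24), (49, 25), (46, 24), (43, 24), (40, 24), (37, 24), (34, 24), (30, 24), (27, 24), (23, 23), (20, 23), (16, 23)]
t 20.03 pos [ 558.  -245.7   35. ] yaw -7.4 tilt [-0.035 -0.016 -0.999] F [ 0.  0. -0.] w 68.3 q [-35.0, 41.0, 78.0, -0.0, 63.0, 63.0] | MOVE tx,ty,tz [-0.05  0.04  0.1 ] turn 0.1
```

{"fn": "apply_moves", "kwargs": {"motion": [{"tx": -0.2, "ty": 0, "tz": 0, "turn": 0, "jaw": 0.6}, {"tx": -0.2, "ty": 0, "tz": 0, "turn": 0, "jaw": 0.3}, {"tx": -0.2, "ty": 0, "tz": 0, "turn": 0, "jaw": -1}, {"tx": -0.2, "ty": 0, "tz": 0, "turn": 0, "jaw": -1}, {"tx": -0.2, "ty": 0, "tz": 0, "turn": 0, "jaw": -1}]}}

```text
time_s: 20.45
position: [0.5566, -0.2458, 0.0373]
tool_rot: [[0.991, -0.13, -0.03], [-0.129, -0.991, 0.019], [-0.032, -0.015, -0.999]]
ft_force: [-1.5, 1.2, 7.8]
grip_width: 0.0564
```

{"fn": "apply_moves", "kwargs": {"motion": [{"tx": 0, "ty": 0, "tz": -2, "turn": 0, "jaw": -1}, {"tx": 0, "ty": 0, "tz": -5, "turn": 0, "jaw": -1}, {"tx": 0, "ty": 0, "tz": -8, "turn": 0, "jaw": -1}, {"tx": 0, "ty": 0, "tz": -9, "turn": 0, "jaw": -1}]}}

```text
time_s: 20.78
position: [0.5606, -0.2483, 0.1324]
tool_rot: [[0.991, -0.13, -0.023], [-0.129, -0.992, 0.014], [-0.025, -0.011, -1.0]]
ft_force: [0.5, 0.1, 1.1]
grip_width: 0.0558
```

{"fn": "apply_moves", "kwargs": {"motion": [{"tx": 0.2, "ty": -1.4, "tz": 0, "turn": -6.8, "jaw": -1}, {"tx": 0.3, "ty": -2.8, "tz": 0, "turn": -13.6, "jaw": -1}, {"tx": 0.5, "ty": -4.2, "tz": 0, "turn": -20.4, "jaw": -1}, {"tx": 0.7, "ty": -5.6, "tz": 0, "turn": -27.2, "jaw": -1}, {"tx": 0.9, "ty": -7, "tz": 0, "turn": -34, "jaw": -1}]}}

```text
time_s: 21.2
position: [0.5786, -0.1794, 0.133]
tool_rot: [[0.892, 0.452, -0.023], [0.453, -0.892, 0.014], [-0.014, -0.023, -1.0]]
ft_force: [0.8, 0.0, -0.4]
grip_width: 0.0489
```

{"fn": "apply_moves", "kwargs": {"motion": [{"tx": 0.9, "ty": -1.1, "tz": 0, "turn": -6.8, "jaw": -1}, {"tx": 1.9, "ty": -2.1, "tz": 0, "turn": -13.6, "jaw": -1}, {"tx": 2.8, "ty": -3.2, "tz": 0, "turn": -20.4, "jaw": -1}, {"tx": 3.7, "ty": -4.3, "tz": 0, "turn": -27.2, "jaw": -1}, {"tx": 4.7, "ty": -5.3, "tz": 0, "turn": -34, "jaw": -1}]}}

```text
time_s: 21.62
position: [0.5964, -0.11, 0.1337]
tool_rot: [[0.481, 0.876, -0.023], [0.877, -0.481, 0.014], [0.001, -0.027, -1.0]]
ft_force: [-0.2, -0.5, 0.3]
grip_width: -0.0002
```

{"fn": "apply_moves", "kwargs": {"motion": [{"tx": 1.4, "ty": -0.4, "tz": 0, "turn": -6.8, "jaw": -1}, {"tx": 2.7, "ty": -0.7, "tz": 0, "turn": -13.6, "jaw": -1}, {"tx": 4.1, "ty": -1.1, "tz": 0, "turn": -20.4, "jaw": -1}, {"tx": 5.5, "ty": -1.4, "tz": 0, "turn": -27.2, "jaw": -1}, {"tx": 6.9, "ty": -1.8, "tz": 0, "turn": -34, "jaw": -1}]}}

```text
time_s: 22.03
position: [0.614, -0.0402, 0.1344]
tool_rot: [[-0.097, 0.995, -0.023], [0.995, 0.097, 0.014], [0.016, -0.021, -1.0]]
ft_force: [0.3, 0.1, 0.1]
grip_width: 0.0003
```

```bash
python3 - <<'E'
from h import *
im=prof(); go(609,-40,48,95)
E
```

```text
profile x,-z(mm): [(139, -132), (134, -132), (128, -131), (123, -132), (117, -132), (111, -132), (106, -132), (100, -130), (94, -130), (88, -131), (82, -131), (76, -129), (69, -131), (63, -129), (56, -134), (49, -133), (42, -135), (36, -134), (29, -134), (21, -134), (14, -133), (7, -134), (0, -134), (-7, -133), (-15, -133), (-23, -134), (-31, -132), (-39, -133), (-47, -133), (9, -7), (10, 1), (9, 7), (9, 13)]
t 22.08 pos [614.2 -37.8 134.4] yaw 96.1 tilt [ 0.017 -0.021 -1.   ] F [-0.7  1.8 -0. ] w 0.1 q [-15.0, 34.0, 72.0, 1.0, 75.0, -21.0] | MOVE tx,ty,tz [-0.31 -0.36  8.65] turn 1.1
```

The can slipped out of the rim grip on the lift because the overlap was too small. I need to find it.

```bash
python3 - <<'E'
from h import *
for n in("top","scene"):
    im,w=cloud(n); save(n+"8.png",im); print(n); comps(im,w,(.2,.9),(-.7,.5))
E
```

```text
top
[478. 124.] 6193 c [837.0, -499.0] sz [126.0, 401.0] ang 0 zmax 113 rgb [82.0, 85.0, 85.0]
[336. 132.] 699 c [797.0, -80.0] sz [54.0, 55.0] ang 39 zmax 146 rgb [129.0, 98.0, 89.0]
[253. 145.] 969 c [794.0, 135.0] sz [164.0, 45.0] ang 74 zmax 51 rgb [59.0, 63.0, 48.0]
[192. 155.] 432 c [761.0, 279.0] sz [17.0, 144.0] ang 19 zmax 46 rgb [83.0, 93.0, 120.0]
[380. 156.] 628 c [770.0, -200.0] sz [52.0, 90.0] ang 23 zmax 22 rgb [171.0, 144.0, 106.0]
[456. 191.] 852 c [669.0, -384.0] sz [58.0, 97.0] ang 53 zmax 60 rgb [162.0, 139.0, 56.0]
[236. 212.] 460 c [605.0, 158.0] sz [57.0, 56.0] ang 2 zmax 101 rgb [89.0, 87.0, 89.0]
[350. 222.] 213 c [582.0, -114.0] sz [23.0, 82.0] ang 64 zmax 59 rgb [104.0, 101.0, 102.0]
[153. 225.] 617 c [572.0, 359.0] sz [58.0, 57.0] ang 45 zmax 100 rgb [81.0, 80.0, 82.0]
[214. 274.] 122 c [458.0, 210.0] sz [49.0, 18.0] ang 78 zmax 48 rgb [104.0, 76.0, 52.0]
[412. 302.] 1012 c [396.0, -273.0] sz [60.0, 100.0] ang 20 zmax 27 rgb [93.0, 91.0, 92.0]
[110. 322.] 472 c [341.0, 448.0] sz [42.0, 43.0] ang 7 zmax 117 rgb [104.0, 93.0, 90.0]
[380. 324.] 350 c [343.0, 
[... 637 characters left out ...]
5.0] sz [169.0, 44.0] ang 75 zmax 52 rgb [115.0, 106.0, 78.0]
[309. 270.] 672 c [585.0, -98.0] sz [59.0, 98.0] ang 62 zmax 61 rgb [179.0, 164.0, 165.0]
[223. 287.] 881 c [378.0, -240.0] sz [74.0, 186.0] ang 29 zmax 27 rgb [144.0, 105.0, 105.0]
[379. 287.] 789 c [800.0, -84.0] sz [54.0, 57.0] ang 59 zmax 147 rgb [181.0, 117.0, 95.0]
[349. 328.] 547 c [770.0, -201.0] sz [50.0, 96.0] ang 23 zmax 24 rgb [240.0, 209.0, 154.0]
[283. 365.] 901 c [669.0, -384.0] sz [57.0, 98.0] ang 54 zmax 61 rgb [220.0, 191.0, 72.0]
[338. 399.] 4529 c [838.0, -401.0] sz [124.0, 202.0] ang 0 zmax 114 rgb [150.0, 150.0, 150.0]
[302. 457.] 570 c [825.0, -556.0] sz [137.0, 70.0] ang 43 zmax 73 rgb [109.0, 102.0, 105.0]
```

View pics/scene8.png

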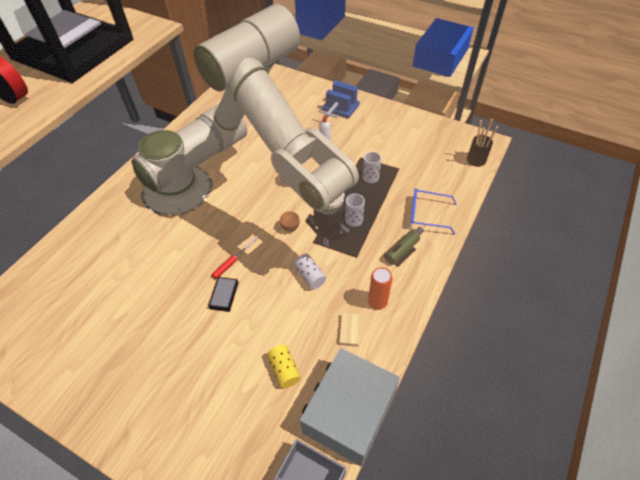

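The scene view shows can B lying at about (585,-98), pixel (309,270). Can A was nudged to about (606,158), still upright and inside the mat. I'll go above B for a close look.

{"fn": "apply_moves", "kwargs": {"motion": [{"tx": 0, "ty": 0, "tz": -2, "turn": 6.8, "jaw": 1}, {"tx": 0, "ty": 0, "tz": -4, "turn": 13.6, "jaw": 1}, {"tx": 0, "ty": 0, "tz": -6, "turn": 20.4, "jaw": 1}, {"tx": 0, "ty": 0, "tz": -8, "turn": 27.2, "jaw": 1}, {"tx": 0, "ty": 0, "tz": -10, "turn": 34, "jaw": 1}]}}

```text
time_s: 22.6
position: [0.6158, -0.0428, 0.2353]
tool_rot: [[0.491, 0.871, -0.023], [0.871, -0.491, 0.014], [0.001, -0.026, -1.0]]
ft_force: [-0.2, 0.0, 0.6]
grip_width: 0.0606
```

{"fn": "apply_moves", "kwargs": {"motion": [{"tx": -1.3, "ty": -0.9, "tz": 0, "turn": 6.8, "jaw": 1}, {"tx": -2.7, "ty": -1.9, "tz": 0, "turn": 13.6, "jaw": 1}, {"tx": -4, "ty": -2.8, "tz": 0, "turn": 20.4, "jaw": 1}, {"tx": -5.4, "ty": -3.8, "tz": 0, "turn": 27.2, "jaw": 1}, {"tx": -6.7, "ty": -4.7, "tz": 0, "turn": 34, "jaw": 1}]}}

```text
time_s: 23.02
position: [0.5408, -0.0793, 0.2366]
tool_rot: [[0.899, 0.438, -0.023], [0.438, -0.899, 0.013], [-0.014, -0.022, -1.0]]
ft_force: [-0.3, -0.6, -0.2]
grip_width: 0.0854
```

{"fn": "apply_moves", "kwargs": {"motion": [{"tx": 0, "ty": 0, "tz": 0, "turn": 6.8, "jaw": 1}, {"tx": 0, "ty": 0, "tz": 0, "turn": 13.6, "jaw": 1}, {"tx": 0, "ty": 0, "tz": 0, "turn": 20.4, "jaw": 1}, {"tx": 0, "ty": 0, "tz": 0, "turn": 27.2, "jaw": 1}, {"tx": 0, "ty": 0, "tz": 0, "turn": 34, "jaw": 1}]}}

```text
time_s: 23.43
position: [0.5404, -0.0803, 0.2367]
tool_rot: [[0.988, -0.15, -0.022], [-0.15, -0.989, 0.013], [-0.024, -0.009, -1.0]]
ft_force: [-0.5, 0.2, 0.0]
grip_width: 0.0856
```

{"fn": "apply_moves", "kwargs": {"motion": [{"tx": 0, "ty": 0, "tz": 0, "turn": 6, "jaw": 1}, {"tx": 0, "ty": 0, "tz": 0, "turn": 12, "jaw": 1}, {"tx": 0, "ty": 0, "tz": 0, "turn": 18, "jaw": 1}, {"tx": 0, "ty": 0, "tz": 0, "turn": 22, "jaw": 1}, {"tx": 0, "ty": 0, "tz": 0, "turn": 22, "jaw": 1}]}}

```text
time_s: 23.85
position: [0.5401, -0.0811, 0.2367]
tool_rot: [[0.857, -0.515, -0.022], [-0.515, -0.857, 0.013], [-0.026, 0.001, -1.0]]
ft_force: [-0.0, 0.6, -0.0]
grip_width: 0.0855
```

```bash
python3 - <<'E'
from h import *
im,w=cloud("wrist"); save("w9.png",im); comps(im,w); go(541,-74.5,85,-28)
E
```

```text
[13. 48.] 1598 c [767.0, 66.0] sz [24.0, 50.0] ang 40 zmax 42 rgb [37.0, 36.0, 22.0]
[301. 143.] 8033 c [584.0, -96.0] sz [58.0, 96.0] ang 62 zmax 59 rgb [138.0, 130.0, 134.0]
[550. 233.] 9045 c [375.0, -236.0] sz [78.0, 193.0] ang 31 zmax 24 rgb [93.0, 70.0, 67.0]
[ 46. 279.] 7113 c [604.0, 160.0] sz [56.0, 59.0] ang 27 zmax 100 rgb [75.0, 72.0, 76.0]
[266. 339.] 3327 c [437.0, 38.0] sz [63.0, 64.0] ang 51 zmax 47 rgb [110.0, 75.0, 46.0]
[396. 329.] 272 c [363.0, -79.0] sz [57.0, 7.0] ang 80 zmax 16 rgb [114.0, 107.0, 107.0]
t 23.9 pos [540.1 -81.  236.7] yaw -30.7 tilt [-0.026  0.    -1.   ] F [-1.1 -0.2 -0.6] w 85.3 q [-21.0, 22.0, 75.0, 0.0, 84.0, 100.0] | MOVE tx,ty,tz [ 0.13 -0.61 15.17] turn -2.7
```

View pics/w9.png

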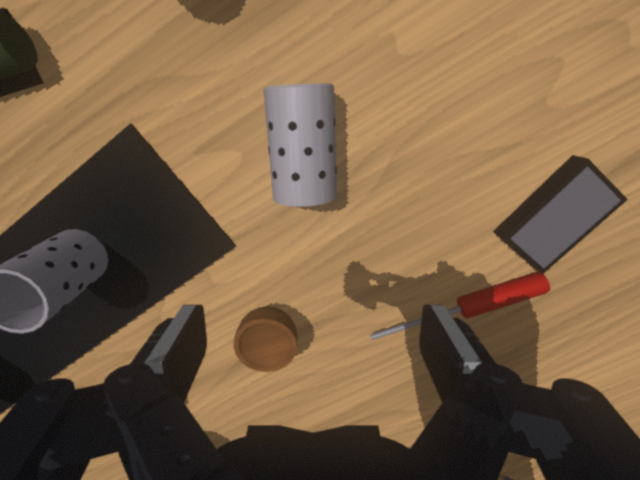

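The wrist view shows can B at (302,145). Its hole rows sit nearer the near end, as they did on the other cans before gripping, so the mouth is again towards the gripper. I'll stand it up on the table here, then carry it upright to the mat.

{"fn": "apply_moves", "kwargs": {"motion": [{"tx": -0.1, "ty": -0.8, "tz": 3.5, "turn": -2.7, "jaw": 1}, {"tx": -0.1, "ty": -0.8, "tz": 7, "turn": -2.7, "jaw": 1}, {"tx": -0.1, "ty": -0.8, "tz": 10.5, "turn": -2.7, "jaw": 1}, {"tx": -0.1, "ty": -0.8, "tz": 14, "turn": -2.7, "jaw": 1}, {"tx": -0.1, "ty": -0.8, "tz": 15, "turn": -2.7, "jaw": 1}]}}

```text
time_s: 24.32
position: [0.5377, -0.0714, 0.0825]
tool_rot: [[0.882, -0.47, -0.029], [-0.47, -0.883, 0.015], [-0.033, 0.0, -0.999]]
ft_force: [-0.7, -0.5, -1.5]
grip_width: 0.0852
```

```bash
python3 - <<'E'
from h import *
im,w=cloud("wrist"); m=(w[...,2]>.045)&(w[...,2]<.065)&(w[...,0]>.52); P=w[m]
print(cv2.minAreaRect((P[:,:2]*1000).astype(np.float32))); go(539,-72.5,33,-28)
E
```

```text
((583.9821166992188, -95.65469360351562), (50.26812744140625, 95.72055053710938), 61.55211639404297)
t 24.37 pos [538.1 -71.5  83.1] yaw -28.0 tilt [-0.033  0.    -0.999] F [-1.2 -0.4 -2.4] w 85.5 q [-20.0, 32.0, 88.0, 0.0, 62.0, 98.0] | MOVE tx,ty,tz [0.29 0.04 5.  ] turn -0.0
```

{"fn": "apply_moves", "kwargs": {"motion": [{"tx": 0.2, "ty": 0, "tz": 3, "turn": 0.4, "jaw": 1}, {"tx": 0.2, "ty": 0, "tz": 4.8, "turn": 0.4, "jaw": 0.9}, {"tx": 0.2, "ty": 0, "tz": 5, "turn": 0.4, "jaw": 0.8}, {"tx": 0.2, "ty": 0, "tz": 5, "turn": 0.4, "jaw": 0.6}]}}

```text
time_s: 24.7
position: [0.539, -0.0721, 0.0341]
tool_rot: [[0.879, -0.476, -0.029], [-0.476, -0.879, 0.015], [-0.032, 0.0, -0.999]]
ft_force: [0.4, -0.6, -0.3]
grip_width: 0.0685
```

```bash
python3 - <<'E'
from h import *
im=prof(); go(539,-72.5,33,-28.4)
E
```

```text
profile x,-z(mm): [(115, -29), (112, -31), (109, -29), (96, 24), (94, 26), (92, 26), (90, 27), (88, 24), (85, 24), (83, 25), (80, 26), (78, 24), (76, 25), (73, 24), (71, 25), (68, 25), (65, 25), (63, 25), (60, 25), (57, 25), (54, 24), (51, 24), (49, 24), (46, 25), (43, 25), (39, 23), (37, 24), (33, 24), (29, 23), (26, 23), (23, 23), (20, 24), (16, 23)]
t 24.75 pos [539.4 -72.2  34.8] yaw -28.4 tilt [-0.03  0.   -1.  ] F [0.5 0.5 0.8] w 68.4 q [-20.0, 36.0, 90.0, 0.0, 56.0, 98.0] | MOVE tx,ty,tz [-0.02  0.05  0.18] turn -0.0
```

Far end is at about 98 mm. I take the light grip and the pivot lift.

{"fn": "apply_moves", "kwargs": {"motion": [{"tx": -0.2, "ty": 0, "tz": 0.1, "turn": 0, "jaw": 0.45}, {"tx": -0.2, "ty": 0, "tz": 0.1, "turn": 0, "jaw": 0.38}, {"tx": -0.2, "ty": 0, "tz": 0.1, "turn": 0, "jaw": 0.35}, {"tx": -0.2, "ty": 0, "tz": 0.1, "turn": 0, "jaw": 0.35}, {"tx": -0.2, "ty": 0, "tz": 0.1, "turn": 0, "jaw": 0.35}]}}

```text
time_s: 25.17
position: [0.5383, -0.0714, 0.0356]
tool_rot: [[0.879, -0.476, -0.024], [-0.476, -0.879, 0.013], [-0.028, -0.0, -1.0]]
ft_force: [-1.8, 0.6, 8.7]
grip_width: 0.0576
```

{"fn": "apply_moves", "kwargs": {"motion": [{"tx": 0, "ty": 0, "tz": -0.5, "turn": 0, "jaw": 0.35}, {"tx": 0, "ty": 0, "tz": -1.0, "turn": 0, "jaw": 0.35}, {"tx": 0, "ty": 0, "tz": -1.5, "turn": 0, "jaw": 0.35}, {"tx": 0, "ty": 0, "tz": -2, "turn": 0, "jaw": 0.35}, {"tx": 0, "ty": 0, "tz": -2, "turn": 0, "jaw": 0.35}]}}

```text
time_s: 25.58
position: [0.5392, -0.0718, 0.0567]
tool_rot: [[0.879, -0.476, -0.023], [-0.476, -0.88, 0.013], [-0.026, -0.0, -1.0]]
ft_force: [-0.0, 0.9, 0.1]
grip_width: 0.0581
```

```bash
python3 - <<'E'
from h import *
im=prof(); go(539,-72.5,33,-28.4)
E
```

```text
profile x,-z(mm): [(121, -51), (118, -53), (114, -51), (101, 1), (98, 4), (95, 4), (93, 4), (90, 6), (87, 4), (84, 6), (81, 7), (78, 7), (76, 8), (73, 8), (70, 10), (67, 10), (64, 11), (61, 11), (58, 12), (55, 12), (52, 13), (49, 14), (46, 14), (43, 15), (40, 17), (36, 16), (33, 16), (30, 18), (27, 19), (24, 19), (21, 20), (18, 21), (14, 21)]
t 25.63 pos [538.9 -71.7  56.1] yaw -28.4 tilt [-0.027 -0.    -1.   ] F [-0.5  0.4  0.3] w 57.9 q [-20.0, 34.0, 89.0, 0.0, 58.0, 98.0] | MOVE tx,ty,tz [0.11 0.07 2.31] turn -0.0
```

{"fn": "apply_moves", "kwargs": {"motion": [{"tx": 0.8, "ty": 0, "tz": -1.1, "turn": 0, "jaw": 0.35}, {"tx": 1.7, "ty": 0, "tz": -2.1, "turn": 0, "jaw": 0.35}, {"tx": 2.6, "ty": 0, "tz": -3, "turn": 0, "jaw": 0.35}, {"tx": 3.6, "ty": 0, "tz": -3.7, "turn": 0, "jaw": 0.35}, {"tx": 4.7, "ty": 0, "tz": -4.4, "turn": 0, "jaw": 0.35}]}}

```text
time_s: 26.05
position: [0.5814, -0.0947, 0.099]
tool_rot: [[0.879, -0.476, -0.024], [-0.476, -0.88, 0.013], [-0.027, -0.0, -1.0]]
ft_force: [0.3, -0.4, -1.4]
grip_width: 0.0573
```

```bash
python3 - <<'E'
from h import *
im=prof(); go(539,-72.5,33,-28.4)
E
```

```text
profile x,-z(mm): [(128, -97), (123, -96), (119, -95), (115, -99), (109, -96), (105, -97), (100, -96), (95, -97), (90, -98), (84, -98), (79, -61), (75, -55), (70, -49), (66, -45), (63, -39), (59, -34), (55, -31), (52, -25), (49, -22), (46, -18), (43, -14), (40, -10), (37, -7), (34, -4), (32, 0), (29, 3), (27, 6), (24, 8), (21, 10), (-7, -38), (-10, -33), (-13, -29), (-16, -25)]
t 26.1 pos [583.5 -96.  100.3] yaw -28.4 tilt [-0.023 -0.001 -1.   ] F [ 0.3 -0.7  1. ] w 57.8 q [-21.0, 34.0, 79.0, 0.0, 68.0, 97.0] | MOVE tx,ty,tz [-4.88  0.06  6.85] turn -0.0
```

{"fn": "apply_moves", "kwargs": {"motion": [{"tx": 1.3, "ty": 0, "tz": -0.4, "turn": 0, "jaw": 0.35}, {"tx": 2.6, "ty": 0, "tz": -0.6, "turn": 0, "jaw": 0.35}, {"tx": 3.8, "ty": 0, "tz": -0.6, "turn": 0, "jaw": 0.35}, {"tx": 4.9, "ty": 0, "tz": -0.5, "turn": 0, "jaw": 0.35}, {"tx": 5.8, "ty": 0, "tz": -0.3, "turn": 0, "jaw": 0.35}]}}

```text
time_s: 26.52
position: [0.6354, -0.1241, 0.1025]
tool_rot: [[0.879, -0.476, -0.019], [-0.476, -0.879, 0.011], [-0.022, -0.001, -1.0]]
ft_force: [-0.5, -0.4, 10.9]
grip_width: 0.0577
```

```bash
python3 - <<'E'
from h import *
im=prof(); go(539,-72.5,33,-28.4)
E
```

```text
profile x,-z(mm): [(126, -80), (122, -81), (118, -81), (116, -98), (111, -99), (106, -99), (101, -99), (96, -98), (91, -99), (86, -99), (81, -101), (75, -100), (70, -100), (64, -101), (58, -101), (56, -72), (52, -62), (48, -53), (45, -44), (43, -33), (40, -27), (38, -20), (35, -14), (33, -8), (31, -3), (29, 2), (27, 5), (-5, -57), (-8, -51), (-11, -45), (-12, -37), (-14, -31), (-17, -27)]
t 26.57 pos [ 636.4 -124.8  102.3] yaw -28.5 tilt [-0.02  -0.001 -1.   ] F [-0.4  1.1  7.2] w 58.0 q [-22.0, 39.0, 68.0, 0.0, 74.0, 97.0] | MOVE tx,ty,tz [-10.92   0.05   7.16] turn -0.1
```

{"fn": "apply_moves", "kwargs": {"motion": [{"tx": 0.9, "ty": 0, "tz": -0.2, "turn": 0, "jaw": 0.35}, {"tx": 1.8, "ty": 0, "tz": -0.1, "turn": 0, "jaw": 0.35}, {"tx": 2.6, "ty": 0, "tz": 0, "turn": 0, "jaw": 0.35}, {"tx": 3.4, "ty": 0, "tz": 0.1, "turn": 0, "jaw": 0.35}, {"tx": 3.4, "ty": 0, "tz": 0.1, "turn": 0, "jaw": 0.35}]}}

```text
time_s: 26.98
position: [0.6672, -0.1416, 0.1006]
tool_rot: [[0.879, -0.477, -0.016], [-0.477, -0.879, 0.01], [-0.019, -0.001, -1.0]]
ft_force: [1.3, -0.3, 4.9]
grip_width: 0.0579
```

```bash
python3 - <<'E'
from h import *
im=prof(); go(539,-72.5,33,-28.4)
E
```

```text
profile x,-z(mm): [(128, -80), (124, -80), (119, -79), (115, -80), (111, -80), (106, -79), (102, -79), (97, -80), (92, -80), (87, -81), (82, -80), (77, -97), (72, -98), (66, -99), (60, -99), (55, -98), (49, -99), (43, -98), (42, -73), (40, -57), (38, -42), (36, -33), (35, -22), (34, -12), (32, -4), (30, 0), (-10, -87), (-11, -75), (-13, -65), (-14, -55), (-14, -45), (-16, -38), (-17, -31)]
t 27.03 pos [ 666.7 -141.2  100.7] yaw -28.5 tilt [-0.019 -0.001 -1.   ] F [ 0.6 -0.2  3.4] w 57.9 q [-22.0, 42.0, 62.0, 0.0, 77.0, 96.0] | MOVE tx,ty,tz [-14.37   0.06   7.04] turn -0.1
```

It is at 83°. I release so it settles upright, then re-grip it centred and deeper.

{"fn": "apply_moves", "kwargs": {"motion": [{"tx": 0, "ty": 0, "tz": 0, "turn": 0, "jaw": 0.45}, {"tx": 0, "ty": 0, "tz": 0, "turn": 0, "jaw": 0.6}, {"tx": 0, "ty": 0, "tz": 0, "turn": 0, "jaw": 0.8}, {"tx": 0, "ty": 0, "tz": 0, "turn": 0, "jaw": 0.9}, {"tx": 0, "ty": 0, "tz": 0, "turn": 0, "jaw": 0.9}]}}

```text
time_s: 27.45
position: [0.6664, -0.1411, 0.1006]
tool_rot: [[0.879, -0.477, -0.017], [-0.477, -0.879, 0.01], [-0.02, -0.001, -1.0]]
ft_force: [0.5, 0.1, 0.3]
grip_width: 0.0813
```

```bash
python3 - <<'E'
from h import *
im=prof(); go(539,-72.5,33,-28.4)
E
```

```text
profile x,-z(mm): [(127, -79), (123, -80), (119, -80), (114, -78), (110, -79), (105, -79), (101, -79), (96, -80), (91, -81), (87, -80), (82, -98), (77, -98), (71, -98), (66, -97), (60, -97), (54, -98), (48, -98), (44, -84), (44, -56), (43, -38), (43, -20), (43, -7), (12, -94), (6, -94), (0, -94), (-7, -94), (-9, -82), (-8, -67), (-9, -56), (-9, -45), (-10, -36), (-10, -26), (-10, -18)]
t 27.5 pos [ 666.5 -141.1  100.6] yaw -28.5 tilt [-0.019 -0.001 -1.   ] F [ 0.  -0.1  0.4] w 81.3 q [-22.0, 42.0, 62.0, 0.0, 77.0, 96.0] | MOVE tx,ty,tz [-14.35   0.06   7.04] turn -0.1
```

{"fn": "apply_moves", "kwargs": {"motion": [{"tx": 0.8, "ty": 0, "tz": 0.5, "turn": 0, "jaw": 0.9}, {"tx": 1.5, "ty": 0, "tz": 1.5, "turn": 0, "jaw": 0.9}, {"tx": 1.5, "ty": 0, "tz": 2.2, "turn": 0, "jaw": 0.7}, {"tx": 1.5, "ty": 0, "tz": 2.2, "turn": 0, "jaw": 0.4}, {"tx": 1.5, "ty": 0, "tz": 2.2, "turn": 0, "jaw": -1}], "squeeze": 35}}

```text
time_s: 27.92
position: [0.679, -0.1479, 0.0772]
tool_rot: [[0.879, -0.477, -0.018], [-0.477, -0.879, 0.011], [-0.021, -0.001, -1.0]]
ft_force: [0.5, -0.4, -2.1]
grip_width: 0.0577
```

{"fn": "apply_moves", "kwargs": {"motion": [{"tx": 0, "ty": 0, "tz": 0, "turn": 0, "jaw": -1}, {"tx": 0, "ty": 0, "tz": 0, "turn": 0, "jaw": -1}, {"tx": 0, "ty": 0, "tz": 0, "turn": 0, "jaw": -1}, {"tx": 0, "ty": 0, "tz": -2, "turn": 0, "jaw": -1}, {"tx": 0, "ty": 0, "tz": -5, "turn": 0, "jaw": -1}]}}

```text
time_s: 28.33
position: [0.6786, -0.148, 0.1247]
tool_rot: [[0.879, -0.477, -0.024], [-0.477, -0.879, 0.014], [-0.028, -0.0, -1.0]]
ft_force: [0.6, 0.3, -1.3]
grip_width: 0.0575
```

{"fn": "apply_moves", "kwargs": {"motion": [{"tx": 0, "ty": 0, "tz": -3, "turn": 0, "jaw": -1}, {"tx": 0, "ty": 0, "tz": -6, "turn": 0, "jaw": -1}, {"tx": 0, "ty": 0, "tz": -8.5, "turn": 0, "jaw": -1}, {"tx": 0, "ty": 0, "tz": -8.5, "turn": 0, "jaw": -1}]}}

```text
time_s: 28.67
position: [0.6821, -0.1496, 0.2164]
tool_rot: [[0.879, -0.477, -0.014], [-0.477, -0.879, 0.01], [-0.017, -0.001, -1.0]]
ft_force: [-0.2, -0.1, 0.3]
grip_width: 0.0576
```

```bash
python3 - <<'E'
from h import *
im=prof(); go(582.6,258,215,95)
im,w=cloud("top"); comps(im,w,(.4,.75),(0,.5))
E
```

```text
profile x,-z(mm): [(160, -208), (149, -190), (142, -190), (135, -191), (128, -191), (121, -190), (114, -193), (107, -191), (100, -192), (92, -192), (84, -191), (77, -192), (68, -212), (60, -211), (51, -211), (42, -212), (33, -212), (24, -210), (15, -213), (5, -214), (31, -68), (31, -49), (31, -33), (31, -18), (30, -8), (29, 0), (29, 10), (29, 17), (28, 23), (-22, -67), (-21, -54), (-22, -46), (-22, -36)]
t 28.72 pos [ 681.4 -149.3  213. ] yaw -28.5 tilt [-0.022 -0.001 -1.   ] F [ 0.3 -0.5 -0.9] w 57.7 q [-22.0, 39.0, 49.0, 0.0, 93.0, 96.0] | MOVE tx,ty,tz [-28.1  -31.1    0.44] turn 56.5
[173. 161.] 113 c [746.0, 326.0] sz [11.0, 44.0] ang 13 zmax 47 rgb [78.0, 88.0, 114.0]
[236. 212.] 461 c [605.0, 158.0] sz [57.0, 56.0] ang 3 zmax 101 rgb [89.0, 87.0, 90.0]
[153. 225.] 623 c [571.0, 358.0] sz [58.0, 56.0] ang 84 zmax 100 rgb [82.0, 80.0, 83.0]
```

{"fn": "apply_moves", "kwargs": {"motion": [{"tx": -1.9, "ty": -2.1, "tz": 0, "turn": -6.8, "jaw": -1}, {"tx": -3.7, "ty": -4.1, "tz": 0, "turn": -13.6, "jaw": -1}, {"tx": -5.6, "ty": -6.2, "tz": 0, "turn": -20.4, "jaw": -1}, {"tx": -7.4, "ty": -8.3, "tz": 0, "turn": -27.2, "jaw": -1}, {"tx": -9.3, "ty": -10.4, "tz": 0, "turn": -34, "jaw": -1}]}}

```text
time_s: 29.18
position: [0.6475, -0.0121, 0.2108]
tool_rot: [[0.994, 0.101, -0.026], [0.102, -0.995, 0.014], [-0.025, -0.016, -1.0]]
ft_force: [0.1, 0.2, -2.0]
grip_width: 0.0575
```

{"fn": "apply_moves", "kwargs": {"motion": [{"tx": -0.4, "ty": -2.8, "tz": 0, "turn": -6.8, "jaw": -1}, {"tx": -0.8, "ty": -5.5, "tz": 0, "turn": -13.6, "jaw": -1}, {"tx": -1.1, "ty": -8.3, "tz": 0, "turn": -20.4, "jaw": -1}, {"tx": -1.5, "ty": -11, "tz": 0, "turn": -27.2, "jaw": -1}, {"tx": -1.9, "ty": -13.8, "tz": 0, "turn": -34, "jaw": -1}]}}

```text
time_s: 29.6
position: [0.6134, 0.1244, 0.2117]
tool_rot: [[0.764, 0.645, -0.03], [0.645, -0.764, 0.014], [-0.014, -0.03, -0.999]]
ft_force: [0.1, 0.7, -0.7]
grip_width: 0.0579
```

{"fn": "apply_moves", "kwargs": {"motion": [{"tx": 1.2, "ty": -2.5, "tz": 0, "turn": -6.8, "jaw": -1}, {"tx": 2.5, "ty": -5, "tz": 0, "turn": -13.6, "jaw": -1}, {"tx": 3.7, "ty": -7.5, "tz": 0, "turn": -20.4, "jaw": -1}, {"tx": 4.9, "ty": -10, "tz": 0, "turn": -27.2, "jaw": -1}, {"tx": 6.1, "ty": -12.5, "tz": 0, "turn": -34, "jaw": -1}]}}

```text
time_s: 30.02
position: [0.5783, 0.2604, 0.2126]
tool_rot: [[0.267, 0.963, -0.033], [0.964, -0.267, 0.013], [0.003, -0.035, -0.999]]
ft_force: [0.7, -0.4, -1.7]
grip_width: 0.058
```

{"fn": "apply_moves", "kwargs": {"motion": [{"tx": 0, "ty": 0, "tz": 0, "turn": -7, "jaw": -1}, {"tx": 0, "ty": 0, "tz": 0, "turn": -14, "jaw": -1}, {"tx": 0, "ty": 0, "tz": 0, "turn": -21, "jaw": -1}, {"tx": 0, "ty": 0, "tz": 0, "turn": -21, "jaw": -1}]}}

```text
time_s: 30.35
position: [0.5775, 0.2605, 0.2107]
tool_rot: [[-0.1, 0.994, -0.036], [0.995, 0.101, 0.012], [0.016, -0.035, -0.999]]
ft_force: [0.7, -0.2, -2.3]
grip_width: 0.0578
```

```bash
python3 - <<'E'
from h import *
go(582.6,258,100,95)
im,w=cloud("top"); comps(im,w,(.4,.75),(0,.5))
go(582.6,258,100,95)
E
```

```text
t 30.35 pos [577.5 260.5 210.7] yaw 95.8 tilt [ 0.016 -0.035 -0.999] F [ 0.7 -0.2 -2.3] w 57.8 q [13.0, 32.0, 62.0, 1.0, 87.0, 7.0] | MOVE tx,ty,tz [-0.47  0.87 11.04] turn 0.8
[236. 212.] 465 c [605.0, 158.0] sz [57.0, 57.0] ang 88 zmax 100 rgb [86.0, 84.0, 87.0]
[147. 214.] 85 c [594.0, 365.0] sz [12.0, 39.0] ang 14 zmax 99 rgb [95.0, 93.0, 95.0]
[211. 283.] 571 c [436.0, 216.0] sz [60.0, 64.0] ang 0 zmax 49 rgb [64.0, 47.0, 33.0]
[286. 283.] 548 c [436.0, 37.0] sz [60.0, 60.0] ang 1 zmax 49 rgb [106.0, 76.0, 51.0]
t 30.4 pos [577.7 260.3 211. ] yaw 95.4 tilt [ 0.015 -0.035 -0.999] F [ 0.6  0.3 -0.8] w 57.8 q [13.0, 32.0, 62.0, 1.0, 87.0, 8.0] | MOVE tx,ty,tz [-0.45  0.85 11.07] turn 0.4
```

{"fn": "apply_moves", "kwargs": {"motion": [{"tx": -0.4, "ty": 0.8, "tz": 3.5, "turn": 0.4, "jaw": -1}, {"tx": -0.4, "ty": 0.8, "tz": 7, "turn": 0.4, "jaw": -1}, {"tx": -0.4, "ty": 0.8, "tz": 10, "turn": 0.4, "jaw": -1}, {"tx": -0.4, "ty": 0.8, "tz": 12, "turn": 0.4, "jaw": -1}, {"tx": -0.4, "ty": 0.8, "tz": 12, "turn": 0.4, "jaw": -1}]}}

```text
time_s: 30.82
position: [0.5791, 0.2578, 0.0854]
tool_rot: [[-0.082, 0.996, -0.046], [0.997, 0.083, 0.01], [0.014, -0.045, -0.999]]
ft_force: [-0.3, 0.8, -2.1]
grip_width: 0.0573
```

{"fn": "apply_moves", "kwargs": {"motion": [{"tx": 0, "ty": 0, "tz": 0.3, "turn": 0, "jaw": -1}, {"tx": 0, "ty": 0, "tz": 0.6, "turn": 0, "jaw": -1}, {"tx": 0, "ty": 0, "tz": 0.9, "turn": 0, "jaw": -1}]}}

```text
time_s: 31.07
position: [0.579, 0.2582, 0.0809]
tool_rot: [[-0.08, 0.996, -0.043], [0.997, 0.081, 0.011], [0.014, -0.042, -0.999]]
ft_force: [-14.5, -1.5, 43.2]
grip_width: 0.0575
```

```bash
python3 - <<'E'
from h import *
im=prof(); go(582.6,258,100,95)
E
```

```text
profile x,-z(mm): [(127, -70), (123, -71), (119, -72), (115, -72), (111, -71), (107, -72), (102, -70), (98, -71), (93, -71), (88, -70), (84, -71), (79, -71), (77, 0), (75, 18), (64, -75), (59, -76), (53, -76), (48, -77), (43, -76), (36, -79), (31, -77), (32, -52), (31, -38), (32, -23), (31, -13), (31, -1), (31, 6), (31, 15), (30, 19), (-20, -69), (-20, -58), (-21, -49), (-21, -39)]
t 31.12 pos [578.9 258.2  81. ] yaw 94.6 tilt [ 0.014 -0.042 -0.999] F [-9.8 -1.7 20.1] w 57.7 q [13.0, 40.0, 72.0, 1.0, 71.0, 8.0] | MOVE tx,ty,tz [-0.02  0.29 -1.92] turn -0.4
```

{"fn": "apply_moves", "kwargs": {"motion": [{"tx": 0, "ty": 0, "tz": -0.2, "turn": 0, "jaw": 0.4}, {"tx": 0, "ty": 0, "tz": -0.2, "turn": 0, "jaw": 0.6}, {"tx": 0, "ty": 0, "tz": -0.2, "turn": 0, "jaw": 0.9}, {"tx": 0, "ty": 0, "tz": -0.2, "turn": 0, "jaw": 1}, {"tx": 0, "ty": 0, "tz": -0.2, "turn": 0, "jaw": 1}]}}

```text
time_s: 31.53
position: [0.579, 0.2581, 0.0829]
tool_rot: [[-0.08, 0.996, -0.043], [0.997, 0.08, 0.011], [0.014, -0.042, -0.999]]
ft_force: [0.1, -0.2, -0.2]
grip_width: 0.0853
```

{"fn": "apply_moves", "kwargs": {"motion": [{"tx": 0, "ty": 0, "tz": -3.5, "turn": 0, "jaw": 1}, {"tx": 0, "ty": 0, "tz": -7.5, "turn": 0, "jaw": 1}, {"tx": 0, "ty": 0, "tz": -11.5, "turn": 0, "jaw": 1}]}}

```text
time_s: 31.78
position: [0.5836, 0.2567, 0.1984]
tool_rot: [[-0.08, 0.996, -0.045], [0.997, 0.08, 0.01], [0.014, -0.044, -0.999]]
ft_force: [0.3, 0.9, 0.9]
grip_width: 0.0857
```

{"fn": "apply_moves", "kwargs": {"motion": [{"tx": 0, "ty": 0, "tz": -4.1, "turn": 0, "jaw": 1}, {"tx": 0, "ty": 0, "tz": -8.2, "turn": 0, "jaw": 1}, {"tx": 0, "ty": 0, "tz": -12, "turn": 0, "jaw": 1}]}}

```text
time_s: 32.03
position: [0.5888, 0.2554, 0.3208]
tool_rot: [[-0.079, 0.996, -0.044], [0.997, 0.08, 0.01], [0.014, -0.044, -0.999]]
ft_force: [1.4, -0.6, -0.0]
grip_width: 0.0854
```

```bash
python3 - <<'E'
from h import *
im,w=cloud("wrist"); comps(im,w,(.2,.8),(0,.5)); 
go(436,216,120,95)
im,w=cloud("scene"); comps(im,w,(.4,.8),(0.05,.45))
E
```

```text
[310.  74.] 1851 c [571.0, 362.0] sz [57.0, 57.0] ang 4 zmax 101 rgb [127.0, 121.0, 126.0]
[485. 168.] 2863 c [786.0, 289.0] sz [67.0, 145.0] ang 16 zmax 46 rgb [93.0, 102.0, 141.0]
[309. 191.] 2148 c [576.0, 264.0] sz [56.0, 58.0] ang 3 zmax 100 rgb [115.0, 110.0, 115.0]
[ 96. 202.] 2906 c [329.0, 218.0] sz [63.0, 64.0] ang 44 zmax 47 rgb [44.0, 81.0, 76.0]
[187. 210.] 2703 c [436.0, 218.0] sz [64.0, 63.0] ang 36 zmax 47 rgb [99.0, 69.0, 44.0]
[330. 280.] 3321 c [605.0, 162.0] sz [57.0, 58.0] ang 7 zmax 100 rgb [102.0, 97.0, 101.0]
[479. 294.] 2279 c [785.0, 146.0] sz [105.0, 37.0] ang 85 zmax 49 rgb [66.0, 65.0, 43.0]
[210. 344.] 424 c [459.0, 39.0] sz [18.0, 55.0] ang 0 zmax 47 rgb [112.0, 78.0, 49.0]
t 32.08 pos [590.2 255.5 328.7] yaw 94.6 tilt [ 0.015 -0.031 -0.999] F [-1.8 -0.7  6.4] w 85.1 q [12.0, 31.0, 47.0, 1.0, 104.0, 8.0] | MOVE tx,ty,tz [ -3.04 -15.04  21.3 ] turn -0.4
[361. 187.] 1362 c [583.0, 258.0] sz [69.0, 270.0] ang 10 zmax 102 rgb [140.0, 127.0, 126.0]
[316. 184.] 296 c [437.0, 216.0] sz [66.0, 67.0] ang 3 zmax 49 rgb [134.0, 96.0, 67.0]
[397. 248.] 361 c [790.0, 117.0] sz [130.0, 44.0] ang 74 zmax 54 rgb [108.0, 99.0, 71.0]
```

All three cans stand on the mat: C (571,360), B (576,262), A (605,160), each about 100 mm high. The tool has drifted 2° off vertical, so I'll work that out on the way to the bowl.

{"fn": "apply_moves", "kwargs": {"motion": [{"tx": -1, "ty": -4, "tz": -2, "turn": 0, "jaw": 1}, {"tx": -2, "ty": -8, "tz": -5, "turn": 0, "jaw": 1}, {"tx": -2, "ty": -8, "tz": -5, "turn": 0, "jaw": 1}]}}

```text
time_s: 32.38
position: [0.5117, 0.2282, 0.3804]
tool_rot: [[-0.079, 0.996, -0.03], [0.997, 0.08, 0.013], [0.016, -0.029, -0.999]]
ft_force: [-0.5, -0.3, 0.4]
grip_width: 0.0853
```

```bash
python3 - <<'E'
from h import *
go(436,217,120,95)
E
```

```text
t 32.38 pos [511.7 228.2 380.4] yaw 94.6 tilt [ 0.016 -0.029 -0.999] F [-0.5 -0.3  0.4] w 85.3 q [11.0, 20.0, 55.0, 1.0, 106.0, 7.0] | MOVE tx,ty,tz [-0.93 -6.88 26.23] turn -0.4
```

{"fn": "apply_moves", "kwargs": {"motion": [{"tx": -0.9, "ty": -2.5, "tz": 3.5, "turn": 0, "jaw": 1}, {"tx": -0.9, "ty": -5, "tz": 7, "turn": 0, "jaw": 1}, {"tx": -0.9, "ty": -6.8, "tz": 10, "turn": 0, "jaw": 1}, {"tx": -0.9, "ty": -6.8, "tz": 12, "turn": 0, "jaw": 1}, {"tx": -0.9, "ty": -6.8, "tz": 13, "turn": 0, "jaw": 1}]}}

```text
time_s: 32.8
position: [0.4385, 0.2153, 0.2494]
tool_rot: [[-0.079, 0.996, -0.035], [0.997, 0.08, 0.012], [0.015, -0.033, -0.999]]
ft_force: [0.4, -0.8, 0.1]
grip_width: 0.0853
```

{"fn": "apply_moves", "kwargs": {"motion": [{"tx": 0, "ty": 0, "tz": 4, "turn": 0, "jaw": 1}, {"tx": 0, "ty": 0, "tz": 8, "turn": 0, "jaw": 1}, {"tx": 0, "ty": 0, "tz": 11, "turn": 0, "jaw": 1}, {"tx": 0, "ty": 0, "tz": 13, "turn": 0, "jaw": 1}, {"tx": 0, "ty": 0, "tz": 13, "turn": 0, "jaw": 1}]}}

```text
time_s: 33.22
position: [0.4318, 0.2163, 0.1156]
tool_rot: [[-0.079, 0.996, -0.043], [0.997, 0.08, 0.011], [0.014, -0.042, -0.999]]
ft_force: [0.0, -0.7, 0.9]
grip_width: 0.0855
```

{"fn": "apply_moves", "kwargs": {"motion": [{"tx": 0, "ty": 0, "tz": 0, "turn": 0, "jaw": 1}]}}

```text
time_s: 33.3
position: [0.4319, 0.2164, 0.1156]
tool_rot: [[-0.079, 0.996, -0.043], [0.997, 0.079, 0.011], [0.014, -0.042, -0.999]]
ft_force: [0.8, -0.6, 0.1]
grip_width: 0.0854
```

```bash
python3 - <<'E'
from h import *
im,w=cloud("wrist"); save("w10.png",im); comps(im,w,(.2,.52),(.1,.4)); 
go(436,217,38,95)
E
```

```text
[143. 239.] 10453 c [328.0, 217.0] sz [64.0, 63.0] ang 41 zmax 47 rgb [38.0, 95.0, 92.0]
[325. 256.] 9853 c [435.0, 218.0] sz [63.0, 64.0] ang 7 zmax 47 rgb [113.0, 77.0, 48.0]
t 33.35 pos [431.7 216.3 115.6] yaw 94.5 tilt [ 0.014 -0.043 -0.999] F [-0.6 -0.1 -0.7] w 85.2 q [12.0, 25.0, 95.0, 1.0, 63.0, 7.0] | MOVE tx,ty,tz [-0.07  0.76  7.73] turn -0.5
```

View pics/w10.png

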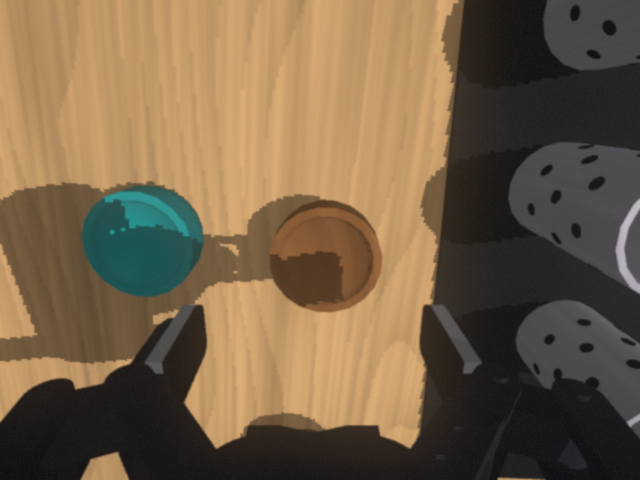

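The wrist view shows the brown bowl at (325,256) between the fingers' lines and the turquoise one at (143,240), which the left finger clears. I'm going down slowly to grip.

{"fn": "apply_moves", "kwargs": {"motion": [{"tx": 0, "ty": 0.4, "tz": 2.5, "turn": 0, "jaw": 1}, {"tx": 0, "ty": 0.75, "tz": 5, "turn": 0, "jaw": 1}, {"tx": 0, "ty": 0.75, "tz": 6.8, "turn": 0, "jaw": 1}, {"tx": 0, "ty": 0.75, "tz": 7.7, "turn": 0, "jaw": 1}, {"tx": 0, "ty": 0.75, "tz": 7.7, "turn": 0, "jaw": 1}]}}

```text
time_s: 33.77
position: [0.4357, 0.2177, 0.038]
tool_rot: [[-0.079, 0.996, -0.045], [0.997, 0.079, 0.01], [0.014, -0.044, -0.999]]
ft_force: [-0.1, -1.2, -1.1]
grip_width: 0.0855
```

{"fn": "apply_moves", "kwargs": {"motion": [{"tx": 0, "ty": 0, "tz": 0, "turn": 0, "jaw": 0.7}, {"tx": 0, "ty": 0, "tz": 0, "turn": 0, "jaw": 0.5}, {"tx": 0, "ty": 0, "tz": 0, "turn": 0, "jaw": -1}, {"tx": 0, "ty": 0, "tz": 0, "turn": 0, "jaw": -1}, {"tx": 0, "ty": 0, "tz": 0, "turn": 0, "jaw": -1}], "squeeze": 25}}

```text
time_s: 34.18
position: [0.4366, 0.2179, 0.0395]
tool_rot: [[-0.079, 0.996, -0.042], [0.997, 0.079, 0.011], [0.014, -0.041, -0.999]]
ft_force: [-0.2, -0.5, 6.6]
grip_width: 0.0629
```

```bash
python3 - <<'E'
from h import *
go(435,217.5,38,95)
E
```

```text
t 34.18 pos [436.6 217.9  39.5] yaw 94.5 tilt [ 0.014 -0.041 -0.999] F [-0.2 -0.5  6.6] w 62.9 q [12.0, 32.0, 99.0, 1.0, 52.0, 7.0] | MOVE tx,ty,tz [-0.03 -0.15  0.16] turn -0.5
```

{"fn": "apply_moves", "kwargs": {"motion": [{"tx": 0, "ty": 0, "tz": -2, "turn": 0, "jaw": -1}, {"tx": 0, "ty": 0, "tz": -5, "turn": 0, "jaw": -1}, {"tx": 0, "ty": 0, "tz": -6.5, "turn": 0, "jaw": -1}]}}

```text
time_s: 34.43
position: [0.4402, 0.2174, 0.1077]
tool_rot: [[-0.079, 0.996, -0.038], [0.997, 0.079, 0.012], [0.015, -0.037, -0.999]]
ft_force: [0.6, 0.6, -1.2]
grip_width: 0.0631
```

{"fn": "apply_moves", "kwargs": {"motion": [{"tx": 0, "ty": 0, "tz": -3.5, "turn": 0, "jaw": -1}, {"tx": 0, "ty": 0, "tz": -7, "turn": 0, "jaw": -1}, {"tx": 0, "ty": 0, "tz": -7, "turn": 0, "jaw": -1}]}}

```text
time_s: 34.68
position: [0.4454, 0.2171, 0.1845]
tool_rot: [[-0.079, 0.997, -0.025], [0.997, 0.08, 0.014], [0.016, -0.024, -1.0]]
ft_force: [0.9, 0.4, -0.3]
grip_width: 0.0633
```

```bash
cat >> h.py <<'E'
def rims(n,lo=.09,hi=.106):
    im,w=cloud(n); z=w[...,2]; m=(z>lo)&(z<hi)&(w[...,0]>.48)&(w[...,0]<.69)&(w[...,1]>.02)&(w[...,1]<.45)
    P=(w[m][:,:2]*1000).astype(np.float32)
    for c in ((571,360),(576,262),(605,160)):
        Q=P[np.hypot(*(P-c).T)<45]
        if len(Q)>20: print(n,len(Q),[np.round(a,1) for a in cv2.minEnclosingCircle(Q)],np.round((np.percentile(Q,1,0)+np.percentile(Q,99,0))/2,1))
    return im
E
python3 - <<'E'
from h import *
for n in("top","scene","wrist"): rims(n)
go(576,262,165,95)
E
```

```text
top 140 [array([572.1, 358.9]), np.float64(29.6)] [571.6 359.1]
top 87 [array([576.9, 262.1]), np.float64(29.1)] [581.7 262. ]
top 124 [array([604.5, 159.5]), np.float64(29.6)] [604.9 158.8]
scene 99 [array([573.7, 358.8]), np.float64(32.7)] [571.6 357.8]
scene 104 [array([576. , 262.4]), np.float64(31.7)] [576.2 260.8]
scene 103 [array([606.6, 159.5]), np.float64(31.7)] [605.5 157.9]
wrist 1918 [array([568.1, 353.8]), np.float64(26.8)] [567.2 345.2]
wrist 3868 [array([574.9, 264. ]), np.float64(29.5)] [574.4 264.2]
wrist 2732 [array([604.7, 161.8]), np.float64(30.1)] [603.9 163.1]
t 34.83 pos [442.5 216.5 177.7] yaw 94.5 tilt [ 0.015 -0.036 -0.999] F [-0.9  0.  -2. ] w 62.9 q [12.0, 21.0, 89.0, 1.0, 72.0, 7.0] | MOVE tx,ty,tz [ 3.46 13.71  0.83] turn -0.5
```

{"fn": "apply_moves", "kwargs": {"motion": [{"tx": 0, "ty": 0, "tz": -3.5, "turn": 0, "jaw": -1}, {"tx": 0, "ty": 0, "tz": -7, "turn": 0, "jaw": -1}, {"tx": 0, "ty": 0, "tz": -7, "turn": 0, "jaw": -1}]}}

```text
time_s: 35.08
position: [0.4468, 0.216, 0.252]
tool_rot: [[-0.079, 0.996, -0.03], [0.997, 0.08, 0.013], [0.016, -0.029, -0.999]]
ft_force: [1.2, 0.6, -0.5]
grip_width: 0.0633
```

{"fn": "apply_moves", "kwargs": {"motion": [{"tx": 0, "ty": 0, "tz": -3.5, "turn": 0, "jaw": -1}, {"tx": 0, "ty": 0, "tz": -7, "turn": 0, "jaw": -1}, {"tx": 0, "ty": 0, "tz": -7, "turn": 0, "jaw": -1}]}}

```text
time_s: 35.33
position: [0.4503, 0.2154, 0.3266]
tool_rot: [[-0.079, 0.997, -0.021], [0.997, 0.08, 0.015], [0.017, -0.02, -1.0]]
ft_force: [-0.5, -0.2, -0.8]
grip_width: 0.0627
```

{"fn": "apply_moves", "kwargs": {"motion": [{"tx": 1.2, "ty": 3.5, "tz": 0, "turn": 0, "jaw": -1}, {"tx": 2.4, "ty": 7, "tz": 0, "turn": 0, "jaw": -1}, {"tx": 3.5, "ty": 10.5, "tz": 0, "turn": 0, "jaw": -1}, {"tx": 4, "ty": 12.5, "tz": 0, "turn": 0, "jaw": -1}, {"tx": 4, "ty": 12.5, "tz": 0, "turn": 0, "jaw": -1}]}}

```text
time_s: 35.75
position: [0.5744, 0.2659, 0.32]
tool_rot: [[-0.079, 0.997, -0.027], [0.997, 0.08, 0.014], [0.016, -0.025, -1.0]]
ft_force: [0.5, -0.0, -1.7]
grip_width: 0.0632
```

```bash
python3 - <<'E'
from h import *
go(576,262.5,165,95); camera_params("top"); get_image("wrist"); go(576,262.5,165,95)
E
```

```text
t 35.75 pos [574.4 265.9 320. ] yaw 94.5 tilt [ 0.016 -0.025 -1.   ] F [ 0.5 -0.  -1.7] w 63.2 q [14.0, 29.0, 50.0, 1.0, 102.0, 9.0] | MOVE tx,ty,tz [-0.6   0.53 15.48] turn -0.5
t 35.8 pos [572.8 265.4 320.8] yaw 94.5 tilt [ 0.016 -0.025 -1.   ] F [-0.2  0.4 -1.2] w 62.8 q [14.0, 29.0, 51.0, 1.0, 102.0, 9.0] | MOVE tx,ty,tz [-0.57  0.69 15.56] turn -0.5
```

{"fn": "apply_moves", "kwargs": {"motion": [{"tx": -0.3, "ty": 0.4, "tz": 2.5, "turn": 0, "jaw": -1}, {"tx": -0.6, "ty": 0.7, "tz": 6, "turn": 0, "jaw": -1}, {"tx": -0.6, "ty": 0.7, "tz": 9, "turn": 0, "jaw": -1}, {"tx": -0.6, "ty": 0.7, "tz": 12, "turn": 0, "jaw": -1}, {"tx": -0.6, "ty": 0.7, "tz": 14, "turn": 0, "jaw": -1}]}}

```text
time_s: 36.22
position: [0.5742, 0.2614, 0.1768]
tool_rot: [[-0.079, 0.996, -0.032], [0.997, 0.08, 0.013], [0.015, -0.031, -0.999]]
ft_force: [0.8, -0.0, -1.0]
grip_width: 0.0628
```

{"fn": "apply_moves", "kwargs": {"motion": [{"tx": 0, "ty": 0, "tz": 1.2, "turn": 0, "jaw": -1}, {"tx": 0, "ty": 0, "tz": 1.5, "turn": 0, "jaw": -1}, {"tx": 0, "ty": 0, "tz": 1.5, "turn": 0, "jaw": -1}]}}

```text
time_s: 36.47
position: [0.5726, 0.2613, 0.1608]
tool_rot: [[-0.079, 0.996, -0.034], [0.997, 0.08, 0.012], [0.015, -0.033, -0.999]]
ft_force: [0.0, -0.5, -0.2]
grip_width: 0.063
```

```bash
python3 - <<'E'
from h import *
go(576,262.5,130,95); save("w11.png",get_image("wrist")[0]); go(576,262.5,130,95)
E
```

```text
t 36.47 pos [572.6 261.3 160.8] yaw 94.5 tilt [ 0.015 -0.033 -0.999] F [ 0.  -0.5 -0.2] w 63.0 q [13.0, 34.0, 68.0, 1.0, 80.0, 9.0] | MOVE tx,ty,tz [0.05 0.45 3.07] turn -0.5
t 36.52 pos [573.4 261.5 162.2] yaw 94.5 tilt [ 0.015 -0.031 -0.999] F [ 0.5  0.5 -0.1] w 62.9 q [13.0, 34.0, 67.0, 1.0, 80.0, 9.0] | MOVE tx,ty,tz [0.03 0.37 3.21] turn -0.5
```

View pics/w11.png

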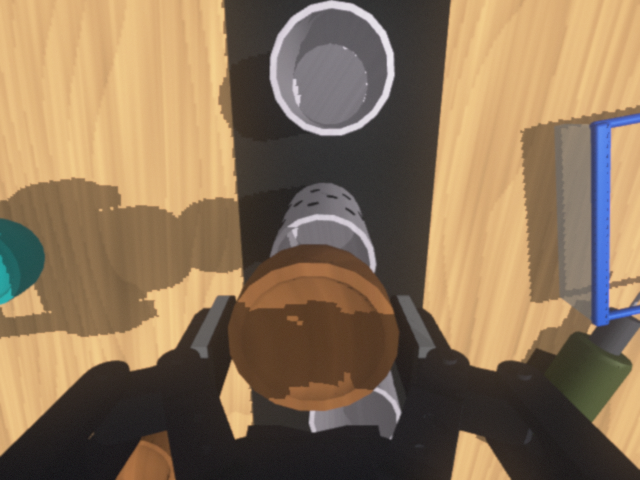

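The wrist view shows the held bowl at (313,335) and can B's mouth just behind it, around (324,260). I need 4 mm more in tool y, then a slow descent.

{"fn": "apply_moves", "kwargs": {"motion": [{"tx": 0, "ty": 0.2, "tz": 0.8, "turn": 0, "jaw": -1}, {"tx": 0, "ty": 0.4, "tz": 1.8, "turn": 0, "jaw": -1}, {"tx": 0, "ty": 0.4, "tz": 2.7, "turn": 0, "jaw": -1}, {"tx": 0, "ty": 0.4, "tz": 3.1, "turn": 0, "jaw": -1}, {"tx": 0, "ty": 0.4, "tz": 3.1, "turn": 0, "jaw": -1}]}}

```text
time_s: 36.93
position: [0.5758, 0.2621, 0.1296]
tool_rot: [[-0.079, 0.996, -0.034], [0.997, 0.08, 0.012], [0.015, -0.033, -0.999]]
ft_force: [-0.2, 0.1, -1.0]
grip_width: 0.0631
```

```bash
python3 - <<'E'
from h import *
go(576,262.5,125,95)
E
```

```text
t 36.93 pos [575.8 262.1 129.6] yaw 94.5 tilt [ 0.015 -0.033 -0.999] F [-0.2  0.1 -1. ] w 63.1 q [13.0, 36.0, 69.0, 1.0, 76.0, 8.0] | MOVE tx,ty,tz [0.04 0.04 0.46] turn -0.5
```

{"fn": "apply_moves", "kwargs": {"motion": [{"tx": 0, "ty": 0, "tz": 0.15, "turn": 0, "jaw": -1}, {"tx": 0, "ty": 0, "tz": 0.3, "turn": 0, "jaw": -1}, {"tx": 0, "ty": 0, "tz": 0.4, "turn": 0, "jaw": -1}]}}

```text
time_s: 37.18
position: [0.5758, 0.2622, 0.1257]
tool_rot: [[-0.079, 0.996, -0.034], [0.997, 0.08, 0.012], [0.015, -0.033, -0.999]]
ft_force: [-1.0, 0.3, 0.8]
grip_width: 0.0634
```

```bash
python3 - <<'E'
from h import *
go(576,262.5,125,95)
E
```

```text
t 37.18 pos [575.8 262.2 125.7] yaw 94.5 tilt [ 0.015 -0.033 -0.999] F [-1.   0.3  0.8] w 63.4 q [13.0, 36.0, 70.0, 1.0, 76.0, 8.0] | MOVE tx,ty,tz [0.03 0.02 0.07] turn -0.5
```

{"fn": "apply_moves", "kwargs": {"motion": [{"tx": 0, "ty": 0, "tz": 0.15, "turn": 0, "jaw": -1}, {"tx": 0, "ty": 0, "tz": 0.15, "turn": 0, "jaw": 0.5}, {"tx": 0, "ty": 0, "tz": 0.15, "turn": 0, "jaw": 0.6}, {"tx": 0, "ty": 0, "tz": 0.15, "turn": 0, "jaw": 0.8}, {"tx": 0, "ty": 0, "tz": 0.15, "turn": 0, "jaw": 1}]}}

```text
time_s: 37.6
position: [0.5758, 0.2621, 0.1242]
tool_rot: [[-0.079, 0.996, -0.034], [0.997, 0.08, 0.012], [0.015, -0.033, -0.999]]
ft_force: [-0.4, -0.4, 0.4]
grip_width: 0.0851
```

{"fn": "apply_moves", "kwargs": {"motion": [{"tx": 0, "ty": 0, "tz": 0, "turn": 0, "jaw": 1}, {"tx": 0, "ty": 0, "tz": -2, "turn": 0, "jaw": 1}, {"tx": 0, "ty": 0, "tz": -5, "turn": 0, "jaw": 1}, {"tx": 0, "ty": 0, "tz": -8, "turn": 0, "jaw": 1}, {"tx": 0, "ty": 0, "tz": -8, "turn": 0, "jaw": 1}]}}

```text
time_s: 38.02
position: [0.5804, 0.2616, 0.2103]
tool_rot: [[-0.079, 0.997, -0.024], [0.997, 0.08, 0.014], [0.016, -0.022, -1.0]]
ft_force: [-0.0, 1.0, 0.7]
grip_width: 0.0851
```

{"fn": "apply_moves", "kwargs": {"motion": [{"tx": -2, "ty": -2, "tz": -3.5, "turn": 0, "jaw": 1}, {"tx": -4, "ty": -4, "tz": -7, "turn": 0, "jaw": 1}, {"tx": -6, "ty": -6, "tz": -7, "turn": 0, "jaw": 1}]}}

```text
time_s: 38.27
position: [0.528, 0.1961, 0.2848]
tool_rot: [[-0.081, 0.997, -0.016], [0.997, 0.081, 0.016], [0.017, -0.015, -1.0]]
ft_force: [0.8, -0.4, 0.9]
grip_width: 0.0857
```

```bash
cat >> h.py <<'E'
def bowltop(n,c):
    "bowl rim plane (tilt, centre, height) near c (mm)"
    im,w=cloud(n); P=w.reshape(-1,3)*1000; P=P[np.hypot(P[:,0]-c[0],P[:,1]-c[1])<34]; P=P[P[:,2]>115]
    if len(P)<30: print(n,"few",len(P)); return im
    h=np.percentile(P[:,2],98); Q=P[P[:,2]>h-6]; A=np.c_[Q[:,:2]-Q[:,:2].mean(0),np.ones(len(Q))]; s=np.linalg.lstsq(A,Q[:,2],rcond=None)[0]
    print(n,len(Q),"h",h.round(1),"slope deg",np.degrees(np.arctan(s[:2])).round(1),"circle",cv2.minEnclosingCircle(Q[:,:2].astype(np.float32)),"mid",P[:,:2].mean(0).round(1)); return im
E
python3 - <<'E'
from h import *
go(436,37,165,95)
for n in("wrist","scene","top"): bowltop(n,(576,262))
for n in("wrist","top"): rims(n)
im,w=cloud("top"); comps(im,w,(.3,.52),(-.05,.3))
go(436,37,165,95)
E
```

```text
t 38.27 pos [528.  196.1 284.8] yaw 94.6 tilt [ 0.017 -0.015 -1.   ] F [ 0.8 -0.4  0.9] w 85.7 q [8.0, 22.0, 68.0, 1.0, 91.0, 3.0] | MOVE tx,ty,tz [-15.31 -10.27  11.88] turn -0.4
wrist 3495 h 133.1 slope deg [-0.1 -0.5] circle ((575.168212890625, 264.1805725097656), 32.001914978027344) mid [575.4 264.9]
scene 21 h 560.8 slope deg [-27.4  12.7] circle ((551.9224243164062, 241.6898651123047), 9.446700096130371) mid [572.3 254.4]
top 35 h 564.2 slope deg [-34.7  -6.1] circle ((550.5686645507812, 244.15904235839844), 7.61864709854126) mid [557.2 243.1]
wrist 737 [array([571. , 358.1]), np.float64(28.7)] [571.  346.3]
wrist 1169 [array([604.8, 161.5]), np.float64(29.2)] [604.3 161.8]
top 23 [array([559.4, 334.9]), np.float64(9.9)] [559.2 335. ]
top 120 [array([604.7, 159.2]), np.float64(29.4)] [604.8 158.9]
[286. 283.] 545 c [436.0, 37.0] sz [60.0, 60.0] ang 1 zmax 49 rgb [104.0, 74.0, 50.0]
[220. 327.] 91 c [330.0, 190.0] sz [40.0, 12.0] ang 2 zmax 50 rgb [41.0, 89.0, 86.0]
t 38.57 pos [527.2 196.3 279.9] yaw 94.6 tilt [ 0.016 -0.023 -1.   ] F [-0.1 -0.7 -0.2] w 85.2 q [8.0, 22.0, 68.0, 1.0, 91.0, 3.0] | MOVE tx,ty,tz [-15.34 -10.09  11.49] turn -0.4
```

The first bowl is seated: rim at 133 mm, tilt under 1°, concentric with the can. Next is the second bowl.

{"fn": "apply_moves", "kwargs": {"motion": [{"tx": -3.5, "ty": -2.3, "tz": 0, "turn": 0, "jaw": 1}, {"tx": -7, "ty": -4.6, "tz": 0, "turn": 0, "jaw": 1}, {"tx": -10.5, "ty": -7, "tz": 1, "turn": 0, "jaw": 1}, {"tx": -14, "ty": -9.2, "tz": 3, "turn": 0, "jaw": 1}, {"tx": -15.3, "ty": -10.1, "tz": 5, "turn": 0, "jaw": 1}]}}

```text
time_s: 38.98
position: [0.4368, 0.0346, 0.2295]
tool_rot: [[-0.079, 0.997, -0.023], [0.997, 0.079, 0.014], [0.015, -0.022, -1.0]]
ft_force: [0.6, -0.0, -1.0]
grip_width: 0.0852
```

{"fn": "apply_moves", "kwargs": {"motion": [{"tx": 0, "ty": 0, "tz": 3, "turn": 0, "jaw": 1}, {"tx": 0, "ty": 0, "tz": 6, "turn": 0, "jaw": 1}, {"tx": 0, "ty": 0, "tz": 9, "turn": 0, "jaw": 1}, {"tx": 0, "ty": 0, "tz": 10, "turn": 0, "jaw": 1}, {"tx": 0, "ty": 0, "tz": 10, "turn": 0, "jaw": 1}]}}

```text
time_s: 39.4
position: [0.4335, 0.0365, 0.1267]
tool_rot: [[-0.079, 0.996, -0.03], [0.997, 0.08, 0.015], [0.017, -0.028, -0.999]]
ft_force: [-0.3, 0.2, 0.1]
grip_width: 0.0855
```

```bash
python3 - <<'E'
from h import *
im,w=cloud("wrist"); comps(im,w,(.2,.52),(-.1,.2)); 
go(436,37.5,38,95)
E
```

```text
[321. 249.] 8948 c [436.0, 39.0] sz [64.0, 63.0] ang 87 zmax 47 rgb [100.0, 68.0, 41.0]
[213. 368.] 444 c [362.0, -75.0] sz [51.0, 6.0] ang 80 zmax 16 rgb [118.0, 111.0, 113.0]
t 39.45 pos [434.4  36.3 128.3] yaw 94.6 tilt [ 0.016 -0.025 -1.   ] F [-0.3  0.   0.3] w 85.3 q [-11.0, 19.0, 102.0, 1.0, 61.0, -16.0] | MOVE tx,ty,tz [-0.04  0.4   9.03] turn -0.4
```

{"fn": "apply_moves", "kwargs": {"motion": [{"tx": 0.1, "ty": 0.2, "tz": 2.5, "turn": 0, "jaw": 1}, {"tx": 0.1, "ty": 0.4, "tz": 5.5, "turn": 0, "jaw": 1}, {"tx": 0.1, "ty": 0.4, "tz": 8, "turn": 0, "jaw": 1}, {"tx": 0.1, "ty": 0.4, "tz": 9, "turn": 0, "jaw": 1}, {"tx": 0.1, "ty": 0.4, "tz": 9, "turn": 0, "jaw": 1}]}}

```text
time_s: 39.87
position: [0.4359, 0.0392, 0.0371]
tool_rot: [[-0.08, 0.996, -0.029], [0.997, 0.081, 0.015], [0.017, -0.028, -0.999]]
ft_force: [-0.5, 0.1, 0.3]
grip_width: 0.0855
```

{"fn": "apply_moves", "kwargs": {"motion": [{"tx": 0, "ty": 0, "tz": 0, "turn": 0, "jaw": 0.7}, {"tx": 0, "ty": 0, "tz": 0, "turn": 0, "jaw": 0.5}, {"tx": 0, "ty": 0, "tz": 0, "turn": 0, "jaw": -1}, {"tx": 0, "ty": 0, "tz": 0, "turn": 0, "jaw": -1}, {"tx": 0, "ty": 0, "tz": 0, "turn": 0, "jaw": -1}], "squeeze": 25}}

```text
time_s: 40.28
position: [0.4369, 0.0391, 0.0383]
tool_rot: [[-0.08, 0.996, -0.026], [0.997, 0.08, 0.014], [0.016, -0.025, -1.0]]
ft_force: [1.2, 0.9, 7.5]
grip_width: 0.063
```

{"fn": "apply_moves", "kwargs": {"motion": [{"tx": 0, "ty": 0, "tz": -2, "turn": 0, "jaw": -1}, {"tx": 0, "ty": 0, "tz": -5, "turn": 0, "jaw": -1}, {"tx": 0, "ty": 0, "tz": -8, "turn": 0, "jaw": -1}, {"tx": 0, "ty": 0, "tz": -8, "turn": 0, "jaw": -1}]}}

```text
time_s: 40.62
position: [0.4412, 0.0376, 0.1229]
tool_rot: [[-0.08, 0.997, -0.017], [0.997, 0.081, 0.012], [0.014, -0.016, -1.0]]
ft_force: [1.1, -0.2, -0.6]
grip_width: 0.0628
```

{"fn": "apply_moves", "kwargs": {"motion": [{"tx": 0, "ty": 0, "tz": -3, "turn": 0, "jaw": -1}, {"tx": 0, "ty": 0, "tz": -6.5, "turn": 0, "jaw": -1}, {"tx": 0, "ty": 0, "tz": -6.5, "turn": 0, "jaw": -1}]}}

```text
time_s: 40.87
position: [0.4444, 0.0365, 0.1931]
tool_rot: [[-0.081, 0.997, -0.007], [0.997, 0.081, 0.01], [0.011, -0.006, -1.0]]
ft_force: [1.1, -0.5, -0.3]
grip_width: 0.063
```

```bash
python3 - <<'E'
from h import *
go(604.7,160,165,95); rims("top"); rims("scene"); go(604.7,160,165,95)
E
```

```text
t 40.87 pos [444.4  36.5 193.1] yaw 94.6 tilt [ 0.011 -0.006 -1.   ] F [ 1.1 -0.5 -0.3] w 63.0 q [-11.0, 15.0, 95.0, 1.0, 71.0, -16.0] | MOVE tx,ty,tz [10.99 17.    2.83] turn -0.4
top 149 [array([571.2, 358.7]), np.float64(29.7)] [571.3 359.3]
top 128 [array([605.2, 159.5]), np.float64(28.9)] [604.9 159. ]
scene 96 [array([569.9, 357.8]), np.float64(33.3)] [571.6 358.4]
scene 59 [array([578.6, 256.7]), np.float64(27.9)] [579.3 250.9]
scene 105 [array([606.6, 158.2]), np.float64(31.7)] [605.  158.7]
t 40.97 pos [442.3  36.8 188.5] yaw 94.6 tilt [ 0.013 -0.014 -1.   ] F [-0.3  0.3 -1.7] w 63.1 q [-11.0, 15.0, 96.0, 1.0, 70.0, -16.0] | MOVE tx,ty,tz [10.94 17.21  2.26] turn -0.4
```

{"fn": "apply_moves", "kwargs": {"motion": [{"tx": 1.8, "ty": 2.9, "tz": 0, "turn": 0, "jaw": -1}, {"tx": 3.8, "ty": 6, "tz": 0, "turn": 0, "jaw": -1}, {"tx": 6, "ty": 9.4, "tz": 0, "turn": 0, "jaw": -1}, {"tx": 8, "ty": 12.6, "tz": 0, "turn": 0, "jaw": -1}, {"tx": 9.5, "ty": 15, "tz": 0, "turn": 0, "jaw": -1}]}}

```text
time_s: 41.38
position: [0.5853, 0.1455, 0.1852]
tool_rot: [[-0.081, 0.997, -0.018], [0.997, 0.081, 0.012], [0.013, -0.017, -1.0]]
ft_force: [-0.3, -0.9, -1.1]
grip_width: 0.0634
```

{"fn": "apply_moves", "kwargs": {"motion": [{"tx": 1, "ty": 1.5, "tz": 0, "turn": 0, "jaw": -1}, {"tx": 1.3, "ty": 2, "tz": 0.5, "turn": 0, "jaw": -1}, {"tx": 1.3, "ty": 2, "tz": 1, "turn": 0, "jaw": -1}, {"tx": 1.3, "ty": 2, "tz": 1, "turn": 0, "jaw": -1}]}}

```text
time_s: 41.72
position: [0.6025, 0.1597, 0.1724]
tool_rot: [[-0.081, 0.996, -0.023], [0.997, 0.081, 0.011], [0.013, -0.022, -1.0]]
ft_force: [-0.3, -0.2, -1.5]
grip_width: 0.063
```

```bash
python3 - <<'E'
from h import *
go(605,159.5,130,95); rims("scene"); rims("wrist");go(605,159.5,130,95)
E
```

```text
t 41.72 pos [602.5 159.7 172.4] yaw 94.7 tilt [ 0.013 -0.022 -1.   ] F [-0.3 -0.2 -1.5] w 63.0 q [4.0, 33.0, 68.0, 1.0, 80.0, -1.0] | MOVE tx,ty,tz [-0.09  0.34  4.23] turn -0.3
scene 51 [array([573.6, 358.4]), np.float64(33.4)] [580.1 359.2]
scene 84 [array([605. , 157.8]), np.float64(31.5)] [605.6 158.4]
wrist 1182 [array([604.7, 161.8]), np.float64(28.8)] [604.6 174.3]
t 41.82 pos [603.  159.3 174.4] yaw 94.6 tilt [ 0.013 -0.018 -1.   ] F [-0.  -1.1 -0.7] w 63.1 q [4.0, 33.0, 68.0, 1.0, 80.0, -1.0] | MOVE tx,ty,tz [-0.06  0.28  4.44] turn -0.4
```

{"fn": "apply_moves", "kwargs": {"motion": [{"tx": 0, "ty": 0.2, "tz": 1.5, "turn": 0, "jaw": -1}, {"tx": 0, "ty": 0.3, "tz": 3, "turn": 0, "jaw": -1}, {"tx": 0, "ty": 0.3, "tz": 4.2, "turn": 0, "jaw": -1}, {"tx": 0, "ty": 0.3, "tz": 4.5, "turn": 0, "jaw": -1}, {"tx": 0, "ty": 0.3, "tz": 4.5, "turn": 0, "jaw": -1}]}}

```text
time_s: 42.23
position: [0.6044, 0.1595, 0.1291]
tool_rot: [[-0.08, 0.997, -0.021], [0.997, 0.08, 0.012], [0.013, -0.02, -1.0]]
ft_force: [0.3, -0.4, -0.8]
grip_width: 0.0629
```

{"fn": "apply_moves", "kwargs": {"motion": [{"tx": 0, "ty": 0, "tz": 0.1, "turn": 0, "jaw": -1}, {"tx": 0, "ty": 0, "tz": 0.2, "turn": 0, "jaw": -1}, {"tx": 0, "ty": 0, "tz": 0.2, "turn": 0, "jaw": -1}]}}

```text
time_s: 42.48
position: [0.6045, 0.1594, 0.1279]
tool_rot: [[-0.08, 0.997, -0.02], [0.997, 0.08, 0.012], [0.013, -0.019, -1.0]]
ft_force: [-0.1, 0.5, -1.6]
grip_width: 0.0633
```

```bash
python3 - <<'E'
from h import *
go(605,160,124.5,95)
E
```

```text
t 42.48 pos [604.5 159.4 127.9] yaw 94.6 tilt [ 0.013 -0.019 -1.   ] F [-0.1  0.5 -1.6] w 63.3 q [4.0, 35.0, 71.0, 1.0, 74.0, -1.0] | MOVE tx,ty,tz [0.05 0.06 0.33] turn -0.4
```

{"fn": "apply_moves", "kwargs": {"motion": [{"tx": 0, "ty": 0, "tz": 0.15, "turn": 0, "jaw": -1}, {"tx": 0, "ty": 0, "tz": 0.3, "turn": 0, "jaw": -1}, {"tx": 0, "ty": 0, "tz": 0.4, "turn": 0, "jaw": -1}, {"tx": 0, "ty": 0, "tz": 0.4, "turn": 0, "jaw": -1}]}}

```text
time_s: 42.82
position: [0.6047, 0.1596, 0.1243]
tool_rot: [[-0.08, 0.997, -0.019], [0.997, 0.08, 0.012], [0.013, -0.018, -1.0]]
ft_force: [-0.2, 0.9, 1.4]
grip_width: 0.0629
```

```bash
python3 - <<'E'
from h import *
go(605,160,124.5,95)
E
```

```text
t 42.82 pos [604.7 159.6 124.3] yaw 94.6 tilt [ 0.013 -0.018 -1.   ] F [-0.2  0.9  1.4] w 62.9 q [4.0, 36.0, 71.0, 1.0, 74.0, -1.0] | MOVE tx,ty,tz [ 0.04  0.03 -0.02] turn -0.4
```

The bowl has touched the rim (force went from about -1.6 N to +1.4 N). I press 1 mm more, release, and back away.

{"fn": "apply_moves", "kwargs": {"motion": [{"tx": 0, "ty": 0, "tz": 0.1, "turn": 0, "jaw": -1}, {"tx": 0, "ty": 0, "tz": 0.1, "turn": 0, "jaw": 0.5}, {"tx": 0, "ty": 0, "tz": 0.1, "turn": 0, "jaw": 0.6}, {"tx": 0, "ty": 0, "tz": 0.1, "turn": 0, "jaw": 0.8}, {"tx": 0, "ty": 0, "tz": 0.1, "turn": 0, "jaw": 1}]}}

```text
time_s: 43.23
position: [0.6046, 0.1595, 0.123]
tool_rot: [[-0.08, 0.997, -0.019], [0.997, 0.08, 0.012], [0.013, -0.018, -1.0]]
ft_force: [-0.6, -0.2, 0.4]
grip_width: 0.0849
```

{"fn": "apply_moves", "kwargs": {"motion": [{"tx": 0, "ty": 0, "tz": 0, "turn": 0, "jaw": 1}, {"tx": 0, "ty": 0, "tz": -2, "turn": 0, "jaw": 1}, {"tx": 0, "ty": 0, "tz": -5, "turn": 0, "jaw": 1}, {"tx": 0, "ty": 0, "tz": -8, "turn": 0, "jaw": 1}, {"tx": 0, "ty": 0, "tz": -10, "turn": 0, "jaw": 1}]}}

```text
time_s: 43.65
position: [0.6069, 0.1583, 0.2258]
tool_rot: [[-0.08, 0.997, -0.016], [0.997, 0.08, 0.012], [0.013, -0.015, -1.0]]
ft_force: [0.7, -0.3, -0.3]
grip_width: 0.0853
```

{"fn": "apply_moves", "kwargs": {"motion": [{"tx": -2, "ty": -2, "tz": -3.5, "turn": 0, "jaw": 1}, {"tx": -4, "ty": -4, "tz": -7, "turn": 0, "jaw": 1}, {"tx": -6, "ty": -6, "tz": -8, "turn": 0, "jaw": 1}, {"tx": -6, "ty": -6, "tz": -8, "turn": 0, "jaw": 1}]}}

```text
time_s: 43.98
position: [0.5518, 0.09, 0.3108]
tool_rot: [[-0.077, 0.997, -0.009], [0.997, 0.077, 0.01], [0.011, -0.008, -1.0]]
ft_force: [-0.8, 0.0, 0.5]
grip_width: 0.0854
```

```bash
python3 - <<'E'
from h import *
im=bowltop("wrist",(605,160)); bowltop("wrist",(576,262)); save("w12.png",im)
rims("wrist"); go(605,160,124.5,95)
E
```

```text
wrist 2850 h 133.5 slope deg [-0.5 -0.9] circle ((604.8275756835938, 161.61956787109375), 31.981393814086914) mid [605.  162.3]
wrist 1265 h 133.5 slope deg [ 0.4 -5.9] circle ((575.8486328125, 251.0454559326172), 28.791717529296875) mid [575.7 243. ]
wrist 97 [array([570.2, 243.8]), np.float64(20.0)] [569.5 241.1]
t 44.13 pos [553.1  92.8 305.5] yaw 94.5 tilt [ 0.013 -0.016 -1.   ] F [ 0.1 -0.1  0.5] w 85.2 q [-3.0, 21.0, 66.0, 1.0, 94.0, -7.0] | MOVE tx,ty,tz [ 6.04  5.99 18.09] turn -0.5
```

View pics/w12.png

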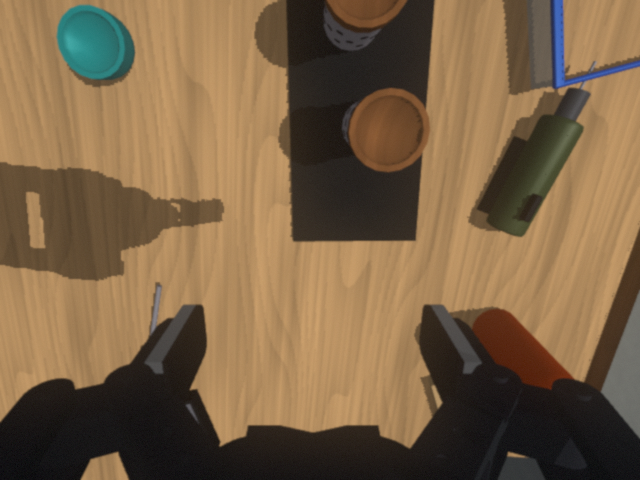

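The second bowl sits at (390,130) in can A's mouth with its rim at 133.5 mm, level within 1°. The first is cut off at the top of the picture. I'll move clear and do the final overall check, including one more search for a third bowl.

{"fn": "apply_moves", "kwargs": {"motion": [{"tx": -4, "ty": 0, "tz": 0, "turn": 0, "jaw": 1}, {"tx": -8, "ty": 0, "tz": 0, "turn": 0, "jaw": 1}, {"tx": -12, "ty": 0, "tz": 0, "turn": 0, "jaw": 1}, {"tx": -16, "ty": 0, "tz": 0, "turn": 0, "jaw": 1}, {"tx": -20, "ty": 0, "tz": 0, "turn": 0, "jaw": 1}]}}

```text
time_s: 44.55
position: [0.5694, -0.1076, 0.3011]
tool_rot: [[-0.08, 0.997, -0.019], [0.997, 0.081, 0.013], [0.015, -0.018, -1.0]]
ft_force: [0.6, 0.5, 0.1]
grip_width: 0.0855
```

{"fn": "apply_moves", "kwargs": {"motion": [{"tx": -4, "ty": -1, "tz": 0, "turn": 0, "jaw": 1}, {"tx": -8, "ty": -2, "tz": 0, "turn": 0, "jaw": 1}, {"tx": -12, "ty": -3, "tz": 0, "turn": 0, "jaw": 1}, {"tx": -16, "ty": -4, "tz": 0, "turn": 0, "jaw": 1}, {"tx": -16, "ty": -4, "tz": 0, "turn": 0, "jaw": 1}]}}

```text
time_s: 44.97
position: [0.5415, -0.2764, 0.2964]
tool_rot: [[-0.075, 0.997, -0.023], [0.997, 0.075, 0.014], [0.016, -0.022, -1.0]]
ft_force: [-0.1, 0.4, -0.2]
grip_width: 0.0854
```

```bash
python3 - <<'E'
from h import *
for n in("top","scene"):
    bowltop(n,(605,160)); bowltop(n,(576,262)); rims(n)
    im,w=cloud(n); save(n+"13.png",im); comps(im,w,(.1,.9),(-.65,.65))
E
```

```text
top 215 h 134.0 slope deg [-1.1 -0.8] circle ((605.3452758789062, 158.97854614257812), 31.97432518005371) mid [605.  159.3]
top 245 h 133.3 slope deg [ 0.4 -0.7] circle ((574.8624877929688, 262.36859130859375), 32.91935348510742) mid [575.6 261.7]
top 143 [array([572. , 358.9]), np.float64(30.1)] [571.4 358.7]
top 22 [array([559.4, 249.7]), np.float64(20.0)] [559.1 249.5]
[ 58. 109.] 928 c [867.0, 616.0] sz [67.0, 66.0] ang 90 zmax 142 rgb [38.0, 34.0, 29.0]
[476. 123.] 5740 c [837.0, -474.0] sz [351.0, 125.0] ang 90 zmax 113 rgb [85.0, 89.0, 88.0]
[336. 135.] 817 c [796.0, -80.0] sz [54.0, 55.0] ang 32 zmax 146 rgb [122.0, 89.0, 79.0]
[253. 145.] 971 c [793.0, 135.0] sz [164.0, 44.0] ang 75 zmax 53 rgb [59.0, 63.0, 48.0]
[193. 155.] 426 c [761.0, 279.0] sz [16.0, 144.0] ang 19 zmax 47 rgb [83.0, 93.0, 120.0]
[380. 156.] 631 c [770.0, -201.0] sz [52.0, 91.0] ang 22 zmax 22 rgb [171.0, 145.0, 107.0]
[235. 210.] 796 c [605.0, 159.0] sz [63.0, 62.0] ang 2 zmax 133 rgb [96.0, 71.0, 53.0]
[191. 222.] 870 c [576.0, 263.0] sz [65.0, 62.0] ang 59 zmax 133 rgb [92.0, 69.0, 52.0]
[153. 225.] 6
[... 1263 characters left out ...]
214.0] sz [62.0, 68.0] ang 29 zmax 50 rgb [105.0, 164.0, 155.0]
[403. 245.] 598 c [796.0, 137.0] sz [172.0, 44.0] ang 74 zmax 53 rgb [115.0, 106.0, 77.0]
[223. 286.] 883 c [377.0, -241.0] sz [77.0, 186.0] ang 31 zmax 27 rgb [136.0, 97.0, 96.0]
[379. 287.] 780 c [801.0, -85.0] sz [54.0, 56.0] ang 55 zmax 147 rgb [182.0, 118.0, 96.0]
[349. 328.] 547 c [770.0, -201.0] sz [50.0, 93.0] ang 23 zmax 23 rgb [240.0, 209.0, 154.0]
[283. 365.] 905 c [670.0, -384.0] sz [57.0, 99.0] ang 54 zmax 60 rgb [220.0, 191.0, 72.0]
[338. 399.] 4529 c [838.0, -401.0] sz [124.0, 202.0] ang 0 zmax 114 rgb [150.0, 151.0, 150.0]
[301. 457.] 562 c [825.0, -556.0] sz [137.0, 69.0] ang 43 zmax 73 rgb [110.0, 103.0, 106.0]
```

View pics/top13.png

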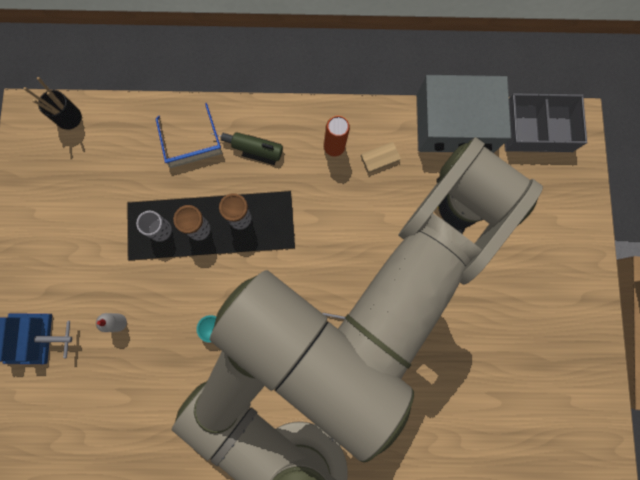

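View pics/scene13.png

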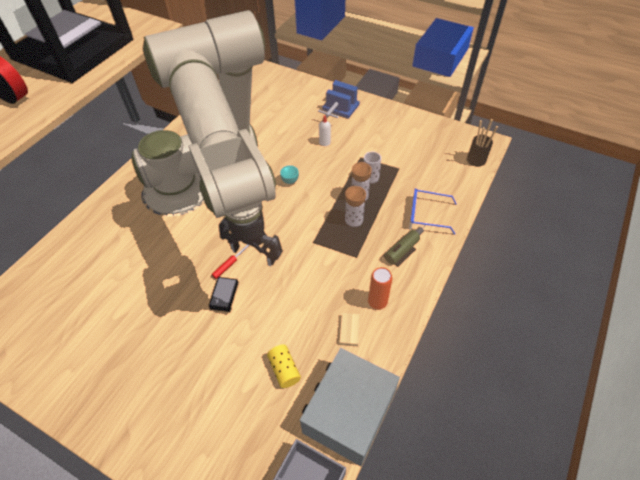

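Both views show three upright cans on the mat, at about (153,225), (191,222) and (235,210) in the top view. Two bowls sit level, the other objects are where they were, and no third bowl appears anywhere, so I'm handing in.

```bash
python3 -c "
from rig import close_job; print(close_job())"
```

```text
the job is handed in; nothing more can be done
None
```

I handed the job in after about 45 s of robot time. All three silver cans stand upright, mouth up, on the mat. The two wooden bowls that were present each sit in a can's mouth. I saw no third bowl in any view.

**How it was done:** The moves allow no tool tilt. I gripped each can lightly at the rim and pivoted it up on its bottom edge, two on the mat and one on the table, which I then carried over upright.

**Last checks (top and scene cameras):**
- **Cans:** they stand at about (571, 359), (576, 262) and (605, 160) mm. The closest to a mat edge has about 30 mm to spare. The uncovered can's rim measures about 100 mm high.
- **Bowls:** rims at 133–135 mm against about 132 mm expected. They tilt about 1° or less and are centred within about 2 mm.
- **Other objects:** the tools and both look-alikes measured or looked unmoved, though the arm hid parts of some of them in the final pictures.

**What went wrong or disagreed:**
- One can slipped from the rim grip while I was carrying it and fell about 10 cm onto the table. I found it, stood it up and placed it.
- The can now at (605, 160) was found about 5 cm from where I had put it, still upright and inside the mat. I took this to be the announced knock and left it there.
- Setting the carried can down briefly read 43 N at the wrist. That is well under the 120 N wrist limit. It pressed through the held can, so I don't expect it to count as the gripper body pressing over 40 N.
- A wrist view that cut off part of the first bowl gave a 5.9° tilt. The full top and scene views gave under 1°.

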